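# Book in the repaired instruments on the service bench

### The job

Book in the instruments waiting on the mat (two or three of: oblong pump, square tester, round gauge): first slide each one flat over the mat into a taped bay of its own, centred and square in it. Then take the hand scanner by its head and read every label, pump first, then tester, then gauge (skipping one that is not there), with the scanner's window 7 to 19 cm from the label and pointing at the label's middle, still for a good second, and stand the scanner upright in the middle of its round pad again. Last, pull the docket dispenser's sprung knob right out to its stop, hold it there a moment and let it go fully home; do not tip the instruments, leave the mouse and jar alone, and finish with every instrument still centred and square in its bay.

Things in the scene. Friction and masses are not known exactly. Their poses are not given: they have to be found in the camera images.
- pump: white oblong suction pump, blue panel on top, loose, about 0.65 kg: 100 mm along its x, 125 mm along its y, 58 mm high; too wide to grasp, push it low on its sides. Origin at the centre of its underside, z up. Starts on the robot's side of the bays, turned up to 0.25 rad; may be absent. In its bay its x axis lies along the bays' x axis (either way round)
- pump_label (a point): middle of the pump's barcode label; its barcode label is a white paper rectangle with black bars, 28 x 44 mm, on the top face (58 mm up), at x -20, y +25 mm in the pump's frame
- tester: grey square flow tester with a black panel on top, loose, about 0.55 kg: 100 x 100 mm, 50 mm high (an 8 mm knob on top is look only); origin at the centre of its underside, z up; starts like the pump. It may be absent. Square in its bay means any side parallel to the bay's sides
- tester_label (a point): middle of the tester's barcode label; its barcode label is a white paper rectangle with black bars, 28 x 44 mm, on the top face (50 mm up), at x -22, y -20 mm in the tester's frame
- gauge: round steel digital pressure gauge lying on its back, white face up, loose, about 0.55 kg: 100 mm diameter, 45 mm high; origin at the centre of its underside, z up; starts like the pump. It may be absent; its yaw does not matter
- gauge_label (a point): middle of the gauge's barcode label; its barcode label is a white paper rectangle with black bars, 28 x 44 mm, on the top face (45 mm up), at x -18, y 0 mm in the gauge's frame
- bays: three bays side by side, flat white tape rectangles on the blue mat, fixed; origin at the middle of the middle bay, x axis away from the robot across the row (turned up to 0.1 rad), y axis along the row to the left. Each rectangle is 132 mm along x and 156 mm along y between tape centre lines; bay centres 190 mm apart. Any instrument may go in any bay, one in each
- bay_left (a point): centre of the left bay (+y end), on the mat, axes as the bays
- bay_middle (a point): centre of the middle bay, on the mat, axes as the bays
- bay_right (a point): centre of the right bay (-y end), on the mat, axes as the bays
- scanner: hand scanner, 0.25 kg, 145 mm high, standing on a round black foot (80 mm diameter, 14 mm thick); handle 30 x 30 mm; grey box head 40 mm wide (along y), 80 long, 36 thick, its middle at x +10, z +105 mm, sloping 40 degrees down to the nose at +x. Origin: centre of the underside, z up, x the way it looks. Grip the head from above across its flat sides, TCP at x +5, z +105 mm, 30 N
- scanner_window (a point): reading window at the scanner's nose, at x +41, y 0, z +79 mm in the scanner's frame; its x axis is the line of sight, ahead and 40 degrees (0.698 rad) down from the scanner's x axis; y as the scanner's. A label is read when its middle lies within 13 mm of that line (to each side, and up and down) and 60 to 200 mm from the window
- pad: flat round dark pad on the mat, 104 mm diameter, 2 mm, where the scanner is parked, fixed, on the left or right side of the work; origin at its centre; the scanner's underside stands level with the mat surface (z = 0)
- dispenser: white docket dispenser box, fixed, on the other side from the pad: 80 (x) x 70 (y) x 56 mm high, origin at the centre of its underside, turned up to 0.12 rad; a steel bar comes out of its front (-x face, towards the robot) and carries a black upright knob
- docket_knob (a point): top of the round black knob on the dispenser's slide, 26 mm diameter, upright, from 12 to 52 mm above the mat; its axis is 75 mm ahead (-x) of the dispenser's origin when home, 22 mm clear of the box front. Pinch it from above across the dispenser's y axis, TCP about 40 mm above the mat, with 40 N
- docket_slide (a joint): travel of the sprung slide in m: 0 home, 0.04 pulled out to its stop along the dispenser's -x axis; the spring pulls it home with about 4 N at home and 8.5 N at the stop, and it counts as fully out from 0.036 for 0.3 s and home again below 0.004
- mouse: black computer mouse 100 x 58 x 30 mm, origin at the centre of its underside: leave alone
- flux_jar: small closed jar, 56 mm diameter, 70 mm high, origin at the centre of its underside: leave alone
There are look-alikes about, which are no part of the job. What is shaped like the tester but pink or yellow is not meant. Leave any pink look-alike of the dispenser alone.

How it is judged:
By the outcome, as a careful person would: the job done as asked, in the order asked, and still so for the second after the job is handed in, with the robot touching nothing.
Of pump, tester, gauge only 2 to 3 are there at a start; the rules pass over those that are not, and their reading is None.
At some moment in a run one of pump, tester, gauge may be knocked a few centimetres aside while the robot is not near it.
It also fails if it takes over 208 s, if anything falls off the work surface, if the arm or the gripper's body presses on something with over 40 N, if the wrist force passes 120 N, or if a joint passes its speed limit or range.

### The arm

A 6-joint arm with a two-finger parallel gripper is mounted at the origin on the work surface. World frame = base frame: x ahead of the robot, y to its left, z up, the work surface at z = 0. Lengths are in m, angles in rad, forces in N, time in s.
With the tool pointing down it reaches from about 0.325 to 0.9 m from the base axis. Payload 6.1 kg.
Tool frame: the origin (TCP) lies between the finger pads, 19 mm behind the fingertips; this is the grasp point; z points along the fingers, y is the direction in which the jaws open and shut (so a half turn about z gives the same grasp; the last joint's range is limited). The gripper opens to 87 mm and grips with 3 to 60 N. Pads are 19 mm wide; open, the fingers measure 117 mm over their backs; the gripper's body (75 mm by 190 mm) begins 51 mm behind the grasp point.
Start: joints at [-1.312, 0.22, 1.526, -0, 1.395, -0.126], TCP at [0.235, -0.579, 0.241] pointing down, gripper open.
Joint ranges: [-2.98, 2.98], [-0.91, 2.08], [0.09, 2.57], [-1.24, 4.39], [0.2, 2.65], [-2.68, 2.68]. Speed limits (rad/s): [2.57, 2.57, 3.01, 3.14, 3.14, 3.14].

### API

Orientations are given as a 3x3 rotation matrix whose columns are the frame's x, y, z axes.
In Python, from cell import r, cams, workorder gives the robot as it stands.
- The arm moves only by the tool arm_command, never from a script. Its argument "plan" is a list of rows, each a list of 2 entries, a list of its own where there are three numbers: the shift along the tool's x, y, z in units of 0.025 m (1.0 is 0.025 m), then the turn, a rotation vector about the tool's x, y, z in units of 0.08 rad (1.0 is 0.08 rad). A call has 1 to 5 rows; each row shifts and turns the commanded pose from where the row before left it, along the tool's axes as they then stand; what a row does not reach is not made up. A row lasts 1/12 s, in which the tool goes at most 41.7 mm and 7.16 degrees, less where a joint would pass 70% of its speed; a pose out of reach is approached as far as the arm can. A call with a number of a shift or a turn outside -1 to 1 is refused whole. A call with a gripper value outside its range is refused whole. "gripper" is the closure, from 0 (fully open) to 1 (shut), set as the call begins (left out, the last holds). The fingers move at their own pace and stop on an object; "newtons" is the grip in N (left out, the last holds). Time passes only in rows, so rows that do not move let the fingers close. It gives the time, the measured TCP pose, the force and the opening at its end, in the units of the state.
- r.read_state(): the state, without advancing time (a new reading comes with each control period).
- cams.snapshot(name): name is "side" or "top" or "wrist"; returns a dict with "color" (400x640x3 uint8, blue, green, red), "fx", "fy", "cx", "cy" (pixels), "R" (3x3) and "t" (3): a world point X has camera coordinates R X + t. Camera axes: x right, y down, z forward; pixel columns grow to the right and rows downward; lengths in m; the calibration is good to about 2 mm. A picture is of the moment at which its call begins. There is no depth.
- workorder.job_done(): hands the job in, once; it reports no verdict.
The state is a dict: "t": time; "q": joint angles; "qvel": joint speeds; "joint_torque": joint torques, N m; "ee_pos": TCP position; "tcp_rot": TCP orientation; "wrist_force": force on the tool from outside, world axes, zero at the start; "moment": the same for the moment, N m; "finger_gap": finger opening in m.
Only numpy, scipy, OpenCV 4.12 (cv2) and the standard library are available. Lean on these libraries where they do the work, as an engineer would, in place of code of your own. Each camera call takes 0.05 s, during which the arm holds its last target.

## Working session

There is one attempt and no reset: what is moved stays moved. The work goes in short steps, Python scripts to look and compute and a tool call to move; the robot and the scene stay as the last step left them, time stands still between calls to the robot, and variables do not carry over. Pictures are saved under pics/ and viewed, and the job is handed in when it is done.

Besides the shell and the picture viewer there is one more tool, called as name(argument=value, ...), one argument or row to a line, values as JSON. arm_command: Moves the arm, as the interface text tells. Shifts and turns lie within -1 to 1; 1 stands for 0.025 m of shift or 0.08 rad of turn. Its arguments: {"type":"object","properties":{"plan":{"type":"array","items":{"type":"array"}},"gripper":{"type":"number"},"newtons":{"type":"number"}},"required":["plan"]}

```bash
ls; mkdir -p pics; python3 - <<'E'
from cell import r,cams,workorder
import cv2
s=r.read_state();print(s)
for n in["side","top","wrist"]:
    p=cams.snapshot(n);cv2.imwrite(f"pics/{n}0.png",p["color"]);print(n,p["fx"],p["cx"],p["cy"],p["R"],p["t"])
E
```

```text
pics
{'t': 0.0, 'q': array([-1.31207240e+00,  2.21238201e-01,  1.52763891e+00, -4.36649251e-05,
        1.39469258e+00, -1.26078007e-01]), 'qvel': array([ 0.00045788,  0.00147704,  0.00067823, -0.00058677, -0.00055836,
        0.00118813]), 'joint_torque': array([-7.04462236e-04, -4.94614935e+01, -3.87372959e+01,  6.98503386e-02,
        5.73300384e-02, -1.57386849e-04]), 'ee_pos': array([ 0.23445153, -0.57871374,  0.24011503]), 'tcp_rot': array([[ 9.26869969e-01,  3.75382153e-01, -5.47377242e-04],
       [ 3.75382495e-01, -9.26868044e-01,  1.90023384e-03],
       [ 2.05967395e-04, -1.96674551e-03, -9.99998045e-01]]), 'wrist_force': array([ 0.08958241, -0.45856788,  0.31044224]), 'moment': array([ 0.00834377, -0.02619993,  0.00713235]), 'finger_gap': 0.08684326197998025}
side 367.30700731580316 312.5245857315169 197.50707516520043 [[-0.87377936 -0.4862488  -0.00846986]
 [-0.3018098   0.55583819 -0.77456746]
 [ 0.38134036 -0.67424477 -0.6324346 ]] [0.44512373 0.22096089 0.88963328]
top 415.14688454333145 316.18083947856894 194.51298610414338 [[ 0.00532527 -0.99980595 -0.0189657 ]
 [-0.99598809 -0.00360882 -0.08941306]
 [ 0.08932727  0.01936576 -0.99581404]] [0.00737635 0.50663864 1.09622106]
wrist 328.7714140798759 325.72192332480637 197.73120609927886 [[ 3.76419325e-01 -9.26449390e-01 -1.43717900e-04]
 [-8.90388900e-01 -3.61810684e-01  2.76225699e-01]
 [-2.55961128e-01 -1.03848726e-01 -9.61092786e-01]] [-0.62612488 -0.03440496  0.38932497]
```

View pics/top0.png

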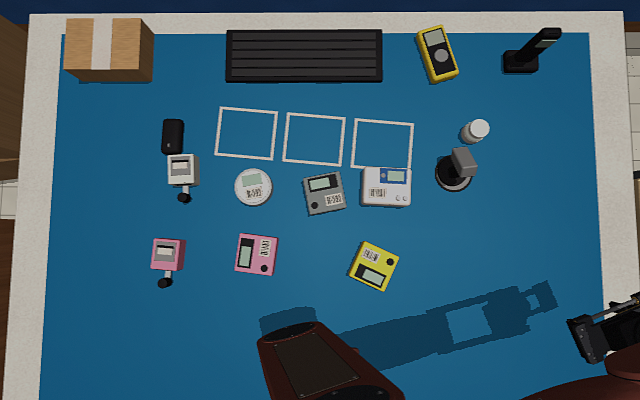

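View pics/side0.png

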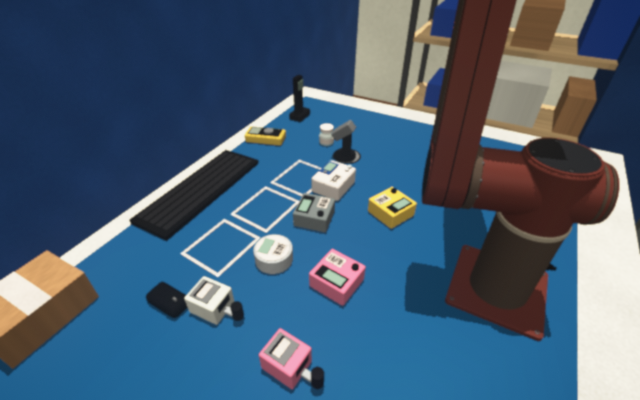

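View pics/wrist0.png

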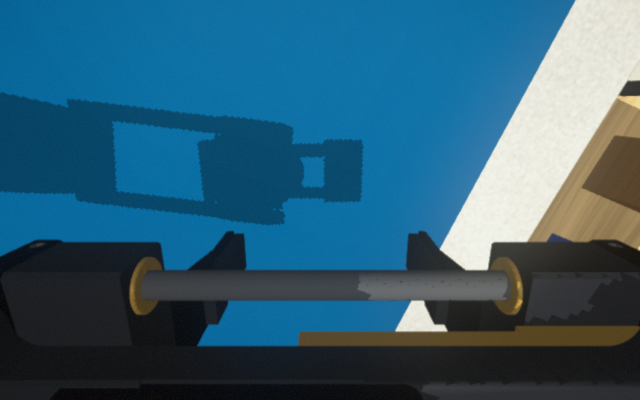

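The top view shows all three instruments in front of the bays: gauge about (253,187), tester (324,193) and pump (386,187). The bays are at about (247,134), (314,139) and (382,145). The scanner is on its pad near (453,170), and the white dispenser's knob is at (184,197). Next I'll measure them.

```bash
cat > h.py <<'E'
from cell import r,cams,workorder
import cv2,numpy as np
def snap(n,fn=None):
    p=cams.snapshot(n)
    if fn: cv2.imwrite("pics/"+fn,p["color"])
    return p
def ray(p,uv,z):
    uv=np.atleast_2d(np.asarray(uv,float))
    d=np.c_[(uv[:,0]-p["cx"])/p["fx"],(uv[:,1]-p["cy"])/p["fy"],np.ones(len(uv))]@p["R"]
    o=-p["R"].T@p["t"]
    return o+d*((z-o[2])/d[:,2])[:,None]
def proj(p,X):
    X=np.atleast_2d(X);c=X@p["R"].T+p["t"]
    return np.c_[p["fx"]*c[:,0]/c[:,2]+p["cx"],p["fy"]*c[:,1]/c[:,2]+p["cy"]]
def crop(p,x0,y0,x1,y1,k,fn):
    cv2.imwrite("pics/"+fn,cv2.resize(p["color"][y0:y1,x0:x1],None,fx=k,fy=k,interpolation=cv2.INTER_CUBIC))
E
python3 - <<'E'
from h import *
p=snap("top");crop(p,150,95,310,215,5,"t1.png");crop(p,290,95,450,215,5,"t2.png");crop(p,420,95,520,205,5,"t3.png")
print(-p["R"].T@p["t"])
E
```

```text
[ 0.40664434 -0.01202587  1.13707233]
```

View pics/t1.png

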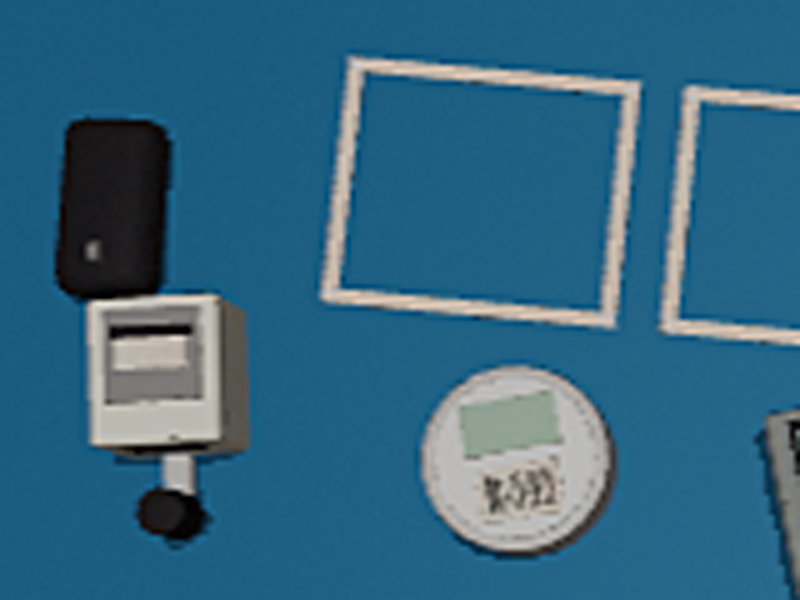

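View pics/t2.png

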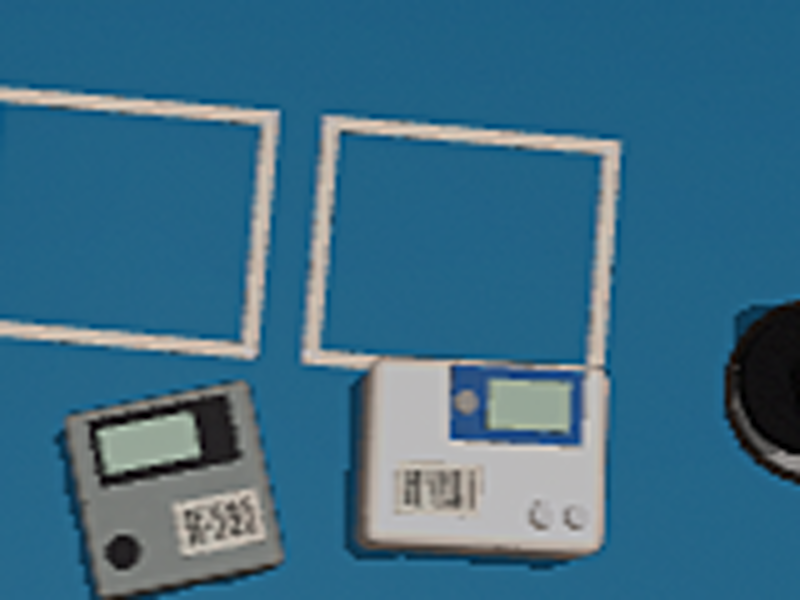

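View pics/t3.png

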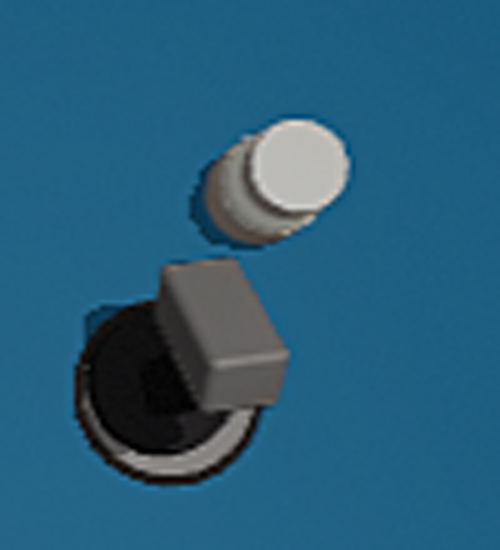

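```bash
cat > meas.py <<'E'
from h import *
def bays(p):
    hsv=cv2.cvtColor(p["color"],cv2.COLOR_BGR2HSV)
    blue=((hsv[...,1]>110)&(hsv[...,0]>85)&(hsv[...,0]<125)).astype(np.uint8)
    n,l,st,c=cv2.connectedComponentsWithStats(blue,connectivity=4)
    o=[]
    for i in range(1,n):
        if 1500<st[i,4]<4500:
            cs,_=cv2.findContours((l==i).astype(np.uint8),cv2.RETR_EXTERNAL,cv2.CHAIN_APPROX_NONE)
            W=ray(p,cs[0][:,0,:],0)[:,:2]
            R=cv2.minAreaRect((W*1000).astype(np.float32));o.append((st[i,:2],R))
    return o
if __name__=="__main__":
    p=snap("top")
    for b in bays(p):print(b)
    def z1(o,pts):return [(o[0]+(a+.5)/5-.5,o[1]+(b+.5)/5-.5) for a,b in pts]
    f=lambda o,pts,z:print(np.round(ray(p,z1(o,pts),z)*1000,0)[:,:2].tolist())
    print("bayL corners TL TR BR BL");f((150,95),[(354,65),(633,88),(608,319),(329,296)],0)
    print("bayM TL(t1) ");f((150,95),[(690,93),(669,325)],0)
    print("bayM TR BR(t2)");f((290,95),[(271,116),(250,350)],0)
    print("bayR TL TR BL");f((290,95),[(331,122),(613,148),(309,356)],0)
    print("gauge top: extremes L R T B");f((150,95),[(424,452),(610,462),(517,367),(510,550)],.045)
    print("gauge label");f((150,95),[(520,488)],.045)
    print("tester top TL TR BR BL");f((290,95),[(66,417),(246,382),(284,562),(103,598)],.05)
    print("tester label,");f((290,95),[(221,522)],.05)
    print("pump top TL TR BR BL");f((290,95),[(365,360),(608,368),(605,552),(362,545)],.058)
    print("pump label");f((290,95),[(438,489)],.058)
    print("disp top TL TR BR BL");f((150,95),[(90,296),(221,296),(222,441),(91,446)],.056)
    print("knob");f((150,95),[(170,512)],.052)
    print("mouse TL TR BL BR");f((150,95),[(68,122),(168,122),(60,295),(162,297)],.02)
    print("jar top");f((420,95),[(299,167)],.07)
    print("foot L,T,B at .014; pad L B R");f((420,95),[(90,385),(150,300),(165,455)],.014);f((420,95),[(76,388),(165,485)],.002)
    print("head tail L R nose L R");f((420,95),[(210,362),(288,353)],.1445);f((420,95),[(163,268),(236,260)],.093)
E
python3 meas.py
```

```text
(array([218, 110], dtype=int32), ((681.2154541015625, 208.2576446533203), (145.3906707763672, 123.40327453613281), 84.92965698242188))
(array([286, 115], dtype=int32), ((664.430419921875, 18.633281707763672), (145.44134521484375, 123.34357452392578), 84.90885162353516))
(array([354, 121], dtype=int32), ((647.4757690429688, -171.088134765625), (145.4923095703125, 123.32052612304688), 84.93466186523438))
bayL corners TL TR BR BL
[[753.0, 281.0], [740.0, 124.0], [609.0, 136.0], [622.0, 292.0]]
bayM TL(t1) 
[[737.0, 91.0], [606.0, 102.0]]
bayM TR BR(t2)
[[724.0, -66.0], [592.0, -54.0]]
bayR TL TR BL
[[721.0, -99.0], [706.0, -256.0], [589.0, -87.0]]
gauge top: extremes L R T B
[[529.0, 227.0], [524.0, 128.0], [575.0, 178.0], [477.0, 180.0]]
gauge label
[[510.0, 175.0]]
tester top TL TR BR BL
[[548.0, 45.0], [567.0, -50.0], [472.0, -70.0], [452.0, 25.0]]
tester label,
[[493.0, -37.0]]
pump top TL TR BR BL
[[577.0, -112.0], [573.0, -239.0], [477.0, -236.0], [480.0, -110.0]]
pump label
[[510.0, -150.0]]
disp top TL TR BR BL
[[611.0, 404.0], [611.0, 334.0], [533.0, 331.0], [531.0, 401.0]]
knob
[[496.0, 359.0]]
mouse TL TR BL BR
[[715.0, 434.0], [715.0, 378.0], [618.0, 435.0], [617.0, 378.0]]
jar top
[[677.0, -415.0]]
foot L,T,B at .014; pad L B R
[[571.0, -320.0], [618.0, -353.0], [533.0, -359.0]]
[[571.0, -315.0], [518.0, -362.0]]
head tail L R nose L R
[[563.0, -341.0], [568.0, -379.0]]
[[619.0, -336.0], [624.0, -373.0]]
```

```bash
cat > go.py <<'E'
# usage: go.py x y z yaw [maxstep_mm]  -> per-row units
from h import *
import sys
from math import *
def plan(x,y,z,yaw,step=25,cur=None):
    s=r.read_state() if cur is None else None
    R=s["tcp_rot"] if s else None
    p=s["ee_pos"]; y0=atan2(R[1,0],R[0,0])
    d=np.array([x,y,z])-p
    dy=(yaw-y0+pi)%(2*pi)-pi
    n=max(1,ceil(np.linalg.norm(d)*1000/step-0.02),ceil(abs(dy)/0.08-0.02))
    # yaw during row k: y0+dy*k/n ; constant tool-frame step v, sum R(y_k) v = d
    M=np.zeros((2,2))
    for k in range(n):
        a=y0+dy*k/n; M+=np.array([[cos(a),sin(a)],[sin(a),-cos(a)]])
    v=np.linalg.solve(M,d[:2]) if abs(np.linalg.det(M))>1e-9 else [0,0]
    print(f"t={s['t']:.1f} at {np.round(p,4).tolist()} yaw {y0:.3f} zt {np.round(R[:2,2],4)} F {np.round(s['wrist_force'],1)} gap {s['finger_gap']:.4f}")
    print(f"n={n} row: [{v[0]/.025:.2f},{v[1]/.025:.2f},{-d[2]/n/.025:.2f}] [0,0,{-dy/n/.08:.2f}]  wide-arc only")
if __name__=="__main__":
    a=[float(q) for q in sys.argv[1:]]
    plan(*a)
E
python3 go.py .442 -.17 .2 -.0885
```

```text
t=0.2 at [0.2345, -0.579, 0.2407] yaw 0.385 zt [-0.0003  0.0009] F [ 0.  -0.2  0.1] gap 0.0874
n=19 row: [0.57,-0.79,0.09] [0,0,0.31]  wide-arc only
```

arm_command(
  plan=[
    [[0.57,-0.79,0.09],[0,0,0.31]],
    [[0.57,-0.79,0.09],[0,0,0.31]],
    [[0.57,-0.79,0.09],[0,0,0.31]],
    [[0.57,-0.79,0.09],[0,0,0.31]],
    [[0.57,-0.79,0.09],[0,0,0.31]],
  ],
  gripper=0.35,
  newtons=20,
)

```text
t: 0.67
ee_pos: [0.2694, -0.4615, 0.2297]
tcp_rot: [[0.967, 0.256, -0.0], [0.256, -0.967, 0.0], [-0.0, -0.0, -1.0]]
wrist_force: [0.9, 1.0, 0.6]
finger_gap: 0.0621
```

arm_command(
  plan=[
    [[0.57,-0.79,0.09],[0,0,0.31]],
    [[0.57,-0.79,0.09],[0,0,0.31]],
    [[0.57,-0.79,0.09],[0,0,0.31]],
    [[0.57,-0.79,0.09],[0,0,0.31]],
    [[0.57,-0.79,0.09],[0,0,0.31]],
  ],
)

```text
t: 1.08
ee_pos: [0.3185, -0.3501, 0.2186]
tcp_rot: [[0.991, 0.135, 0.0], [0.135, -0.991, -0.0], [0.0, 0.0, -1.0]]
wrist_force: [0.0, -0.3, 1.0]
finger_gap: 0.0566
```

arm_command(
  plan=[
    [[0.57,-0.79,0.09],[0,0,0.31]],
    [[0.57,-0.79,0.09],[0,0,0.31]],
    [[0.57,-0.79,0.09],[0,0,0.31]],
    [[0.57,-0.79,0.09],[0,0,0.31]],
    [[0.57,-0.79,0.09],[0,0,0.31]],
  ],
)

```text
t: 1.5
ee_pos: [0.381, -0.2456, 0.2075]
tcp_rot: [[1.0, 0.011, 0.0], [0.011, -1.0, -0.0], [0.0, 0.0, -1.0]]
wrist_force: [-0.3, 0.7, -0.5]
finger_gap: 0.0564
```

arm_command(
  plan=[
    [[0.57,-0.79,0.09],[0,0,0.31]],
    [[0.57,-0.79,0.09],[0,0,0.31]],
    [[0.57,-0.79,0.09],[0,0,0.31]],
    [[0.57,-0.79,0.09],[0,0,0.31]],
  ],
)

```text
t: 1.83
ee_pos: [0.4401, -0.168, 0.1985]
tcp_rot: [[0.996, -0.087, 0.0], [-0.087, -0.996, -0.0], [0.0, 0.0, -1.0]]
wrist_force: [0.7, -0.3, 0.4]
finger_gap: 0.0565
```

```bash
python3 go.py .442 -.17 .032 -.0885; python3 -c "
from h import *
snap('wrist','w1.png')"
```

```text
t=1.8 at [0.4401, -0.168, 0.1985] yaw -0.088 zt [ 0.0003 -0.0002] F [ 0.7 -0.3  0.4] gap 0.0565
n=7 row: [0.01,0.01,0.95] [0,0,0.00]  wide-arc only
```

View pics/w1.png

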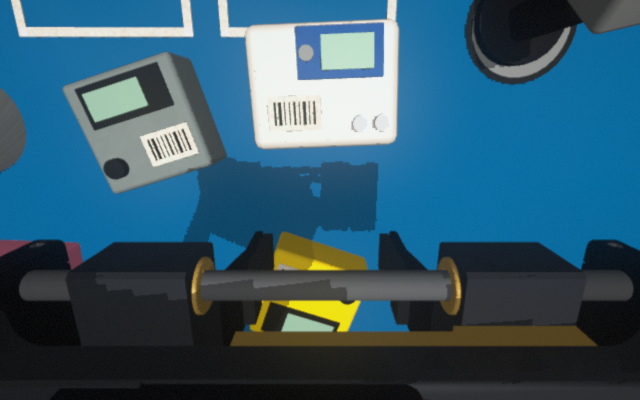

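```bash
python3 - <<'E'
from h import *
p=snap("wrist")
print(np.round(ray(p,[(282,233),(366,262)],.05),3))
p=snap("top")
hsv=cv2.cvtColor(p["color"],cv2.COLOR_BGR2HSV)
m=cv2.inRange(hsv,(22,130,80),(35,255,255));m[:200]=0
ys,xs=np.nonzero(m);W=ray(p,np.c_[xs,ys],.05);print(W.min(0),W.max(0),len(xs))
E
```

```text
[[ 0.403 -0.122  0.05 ]
 [ 0.366 -0.2    0.05 ]]
[ 0.25598066 -0.20328004  0.05      ] [ 0.38075204 -0.10533811  0.05      ] 510
```

arm_command(
  plan=[
    [[0.1,0,0.95],[0,0,0]],
    [[0.1,0,0.95],[0,0,0]],
    [[0.1,0,0.95],[0,0,0]],
    [[0.1,0,0.95],[0,0,0]],
    [[0,0,0.95],[0,0,0]],
  ],
)

```text
t: 2.4
ee_pos: [0.4494, -0.1711, 0.079]
tcp_rot: [[0.996, -0.087, 0.001], [-0.087, -0.996, -0.001], [0.001, 0.001, -1.0]]
wrist_force: [-0.5, -0.2, -0.6]
finger_gap: 0.0561
```

arm_command(
  plan=[
    [[0,0,0.95],[0,0,0]],
    [[0,0,0.8],[0,0,0]],
    [[0,0,0],[0,0,0]],
  ],
)

```text
t: 2.65
ee_pos: [0.4459, -0.1692, 0.0321]
tcp_rot: [[0.996, -0.087, -0.007], [-0.087, -0.996, 0.004], [-0.007, -0.003, -1.0]]
wrist_force: [-0.7, 0.2, -0.8]
finger_gap: 0.0564
```

```bash
python3 -c "
from h import *
p=snap('wrist','w2.png')
s=r.read_state();print(s['ee_pos'],s['wrist_force'],s['finger_gap'])
"
```

```text
[ 0.44716648 -0.16977161  0.03413156] [-0.22536134  0.3569491   0.39815165] 0.05682857811191188
```

View pics/w2.png

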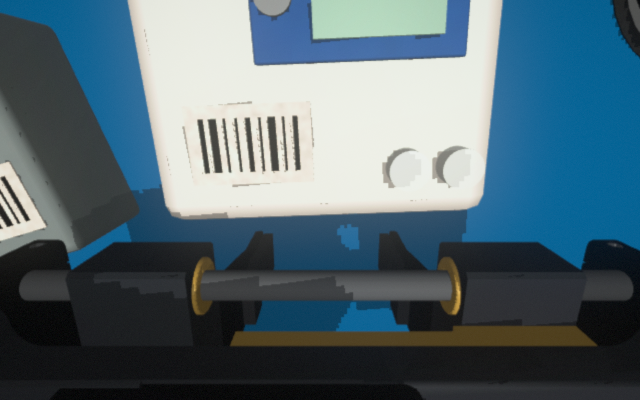

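arm_command(
  plan=[
    [[0.4,-0.05,0],[0,0,0]],
    [[0.4,-0.05,0],[0,0,0]],
    [[0.4,-0.05,0],[0,0,0]],
    [[0.4,-0.05,0],[0,0,0]],
    [[0.4,-0.05,0],[0,0,0]],
  ],
)

```text
t: 3.12
ee_pos: [0.5004, -0.1686, 0.0375]
tcp_rot: [[0.996, -0.086, -0.002], [-0.086, -0.996, -0.001], [-0.002, 0.001, -1.0]]
wrist_force: [-10.1, -0.6, 7.4]
finger_gap: 0.0567
```

arm_command(
  plan=[
    [[0.4,-0.05,0],[0,0,0]],
    [[0.4,-0.05,0],[0,0,0]],
    [[0.4,-0.05,0],[0,0,0]],
    [[0.4,-0.05,0],[0,0,0]],
    [[0.4,-0.05,0],[0,0,0]],
  ],
)

```text
t: 3.53
ee_pos: [0.5507, -0.1666, 0.0375]
tcp_rot: [[0.996, -0.086, -0.002], [-0.086, -0.996, -0.001], [-0.002, 0.001, -1.0]]
wrist_force: [-10.1, -0.7, 6.7]
finger_gap: 0.0566
```

arm_command(
  plan=[
    [[0.3,-0.05,0],[0,0,0]],
    [[0.3,-0.03,0],[0,0,0]],
    [[0.3,-0.03,0],[0,0,0]],
    [[0.1,0,0],[0,0,0]],
    [[0,0,0],[0,0,0]],
  ],
)

```text
t: 3.95
ee_pos: [0.5768, -0.1658, 0.0376]
tcp_rot: [[0.996, -0.085, 0.001], [-0.085, -0.996, -0.001], [0.001, 0.001, -1.0]]
wrist_force: [-3.9, 0.9, 3.6]
finger_gap: 0.0567
```

```bash
python3 -c "
from h import *
p=snap('top');crop(p,200,95,450,215,3,'t4.png')
p=snap('wrist','w3.png')
s=r.read_state();print(s['ee_pos'],s['wrist_force'],s['finger_gap'])
"
```

```text
[ 0.57683271 -0.16586465  0.03748955] [-2.7450175   0.23465968  1.58506881] 0.0566308527251817
```

View pics/w3.png

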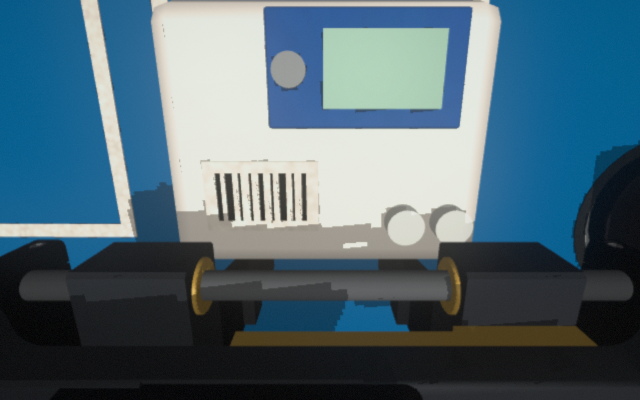

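View pics/t4.png

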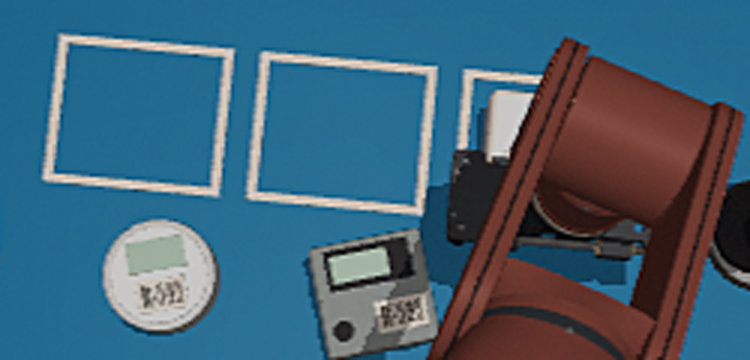

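```bash
python3 - <<'E'
from h import *
p=snap("wrist")
W=ray(p,[(204,161),(319,161),(318,228),(207,228)],.058);print(np.round(W,4))
print("blue panel TL TR BL BR",np.round(ray(p,[(264,8),(471,8),(265,129),(461,129)],.058),4))
print("pump back L, R corners; rear", np.round(ray(p,[(152,5),(501,8),(170,140),(483,165)],.05),4))
E
```

```text
[[ 0.6353 -0.1266  0.058 ]
 [ 0.6316 -0.1698  0.058 ]
 [ 0.6048 -0.167   0.058 ]
 [ 0.6086 -0.1228  0.058 ]]
blue panel TL TR BL BR [[ 0.6845 -0.1561  0.058 ]
 [ 0.6786 -0.225   0.058 ]
 [ 0.6451 -0.1511  0.058 ]
 [ 0.639  -0.2228  0.058 ]]
pump back L, R corners; rear [[ 0.6908 -0.1156  0.05  ]
 [ 0.6795 -0.239   0.05  ]
 [ 0.6436 -0.1118  0.05  ]
 [ 0.6231 -0.2352  0.05  ]]
```

arm_command(
  plan=[
    [[0.14,-0.05,0],[0,0,0]],
    [[0.13,-0.05,0],[0,0,0]],
    [[0.12,-0.03,0],[0,0,0]],
    [[0,0,0],[0,0,0]],
  ],
)

```text
t: 4.43
ee_pos: [0.5856, -0.1637, 0.0367]
tcp_rot: [[0.996, -0.086, -0.001], [-0.086, -0.996, -0.001], [-0.0, 0.001, -1.0]]
wrist_force: [-4.7, -1.0, 2.9]
finger_gap: 0.0563
```

```bash
python3 - <<'E'
from h import *
p=snap("wrist","w4.png")
s=r.read_state();print(s['ee_pos'],s['wrist_force'])
g=p["color"].astype(int); 
E
```

```text
[ 0.58554654 -0.16368583  0.03667352] [-6.11562954 -2.25362479  4.22810895]
```

View pics/w4.png

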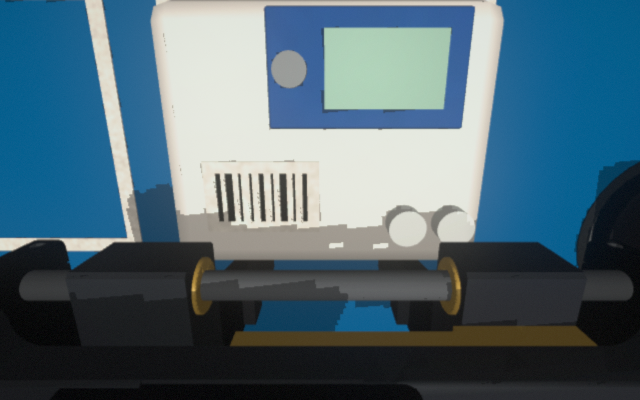

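arm_command(
  plan=[
    [[-0.5,0,0],[0,0,0]],
    [[-0.6,0,0],[0,0,0]],
    [[-0.4,0,-0.9],[0,0,0]],
    [[-0.2,0,-1],[0,0,0]],
    [[0,0,-1],[0,0,0]],
  ],
  gripper=0.45,
)

```text
t: 4.9
ee_pos: [0.5425, -0.1592, 0.1091]
tcp_rot: [[0.996, -0.086, -0.0], [-0.086, -0.996, 0.0], [-0.0, -0.0, -1.0]]
wrist_force: [0.5, 0.9, -1.5]
finger_gap: 0.0483
```

```bash
python3 go.py .427 -.029 .11 .2
```

```text
t=4.9 at [0.5425, -0.1592, 0.1091] yaw -0.087 zt [-0.0001  0.0004] F [ 0.5  0.9 -1.5] gap 0.0483
n=7 row: [-0.63,-0.77,-0.00] [0,0,-0.51]  wide-arc only
```

arm_command(
  plan=[
    [[-0.63,-0.77,0],[0,0,-0.51]],
    [[-0.63,-0.77,0],[0,0,-0.51]],
    [[-0.63,-0.77,0],[0,0,-0.51]],
    [[-0.63,-0.77,0],[0,0,-0.51]],
    [[-0.63,-0.77,0],[0,0,-0.51]],
  ],
)

```text
t: 5.32
ee_pos: [0.4656, -0.0624, 0.1095]
tcp_rot: [[0.993, 0.119, 0.003], [0.119, -0.993, -0.001], [0.003, 0.001, -1.0]]
wrist_force: [-0.4, -0.2, 0.8]
finger_gap: 0.0477
```

arm_command(
  plan=[
    [[-0.63,-0.77,0],[0,0,-0.51]],
    [[-0.63,-0.77,0],[0,0,-0.51]],
    [[0,0,0],[0,0,0]],
  ],
)

```text
t: 5.57
ee_pos: [0.4262, -0.0268, 0.1083]
tcp_rot: [[0.979, 0.202, -0.001], [0.202, -0.979, 0.001], [-0.0, -0.001, -1.0]]
wrist_force: [-0.0, -0.7, 0.0]
finger_gap: 0.048
```

```bash
python3 go.py .427 -.029 .032 .2;python3 - <<'E'
from h import *
p=snap("wrist","w5.png")
E
```

```text
t=5.6 at [0.4262, -0.0268, 0.1083] yaw 0.203 zt [-0.0007  0.0013] F [-0.  -0.7  0. ] gap 0.0480
n=4 row: [0.00,0.02,0.76] [0,0,0.01]  wide-arc only
```

View pics/w5.png

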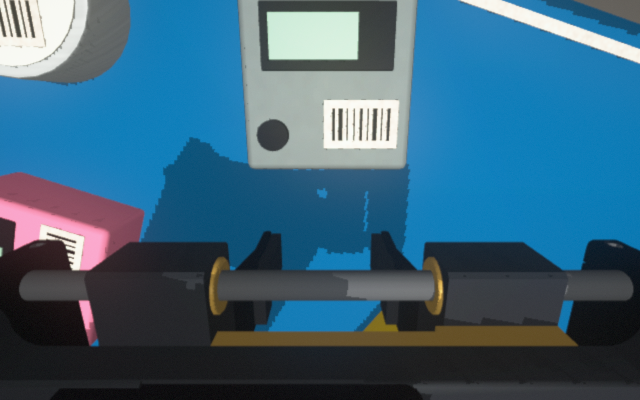

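arm_command(
  plan=[
    [[0,0.02,0.76],[0,0,0]],
    [[0,0.02,0.76],[0,0,0]],
    [[0,0.02,0.76],[0,0,0]],
    [[0,0,0.76],[0,0,0]],
    [[0,0,0],[0,0,0]],
  ],
)

```text
t: 6.03
ee_pos: [0.4277, -0.0309, 0.03]
tcp_rot: [[0.98, 0.197, -0.003], [0.197, -0.98, 0.001], [-0.003, -0.002, -1.0]]
wrist_force: [-0.1, 0.7, 0.0]
finger_gap: 0.0477
```

```bash
python3 - <<'E'
from h import *
p=snap("wrist","w6.png")
s=r.read_state();print(s['ee_pos'],s['wrist_force'])
E
```

```text
[ 0.4283957  -0.03097135  0.03147678] [0.08049985 0.494079   0.61448037]
```

View pics/w6.png

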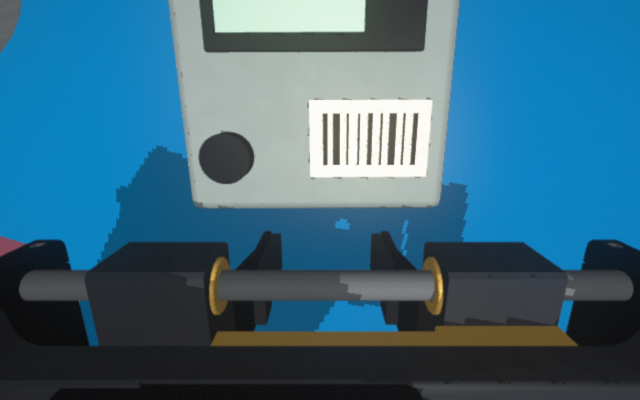

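arm_command(
  plan=[
    [[0.4,0,0],[0,0,0]],
    [[0.4,0,0],[0,0,0]],
    [[0.4,-0.02,0],[0,0,0]],
    [[0.4,-0.03,0],[0,0,0]],
    [[0.4,-0.03,0],[0,0,0]],
  ],
)

```text
t: 6.5
ee_pos: [0.478, -0.0191, 0.0336]
tcp_rot: [[0.98, 0.198, -0.002], [0.198, -0.98, -0.001], [-0.002, 0.001, -1.0]]
wrist_force: [-9.2, -2.1, 6.6]
finger_gap: 0.0481
```

arm_command(
  plan=[
    [[0.4,-0.03,0],[0,0,0]],
    [[0.4,-0.03,0],[0,0,0]],
    [[0.4,-0.03,0],[0,0,0]],
    [[0.4,-0.03,0],[0,0,0]],
    [[0.3,-0.03,0],[0,0,0]],
  ],
)

```text
t: 6.92
ee_pos: [0.5245, -0.0058, 0.0336]
tcp_rot: [[0.98, 0.198, -0.0], [0.198, -0.98, -0.001], [-0.0, 0.001, -1.0]]
wrist_force: [-9.6, -3.6, 8.6]
finger_gap: 0.0481
```

```bash
python3 - <<'E'
from h import *
p=snap("wrist","w7.png")
s=r.read_state();print(s['ee_pos'],s['tcp_rot'][:,0],s['wrist_force'])
E
```

```text
[ 0.52598041 -0.00555253  0.0338693 ] [0.98016086 0.19819313 0.00204322] [-1.33982403  0.28153725 -1.66951402]
```

View pics/w7.png

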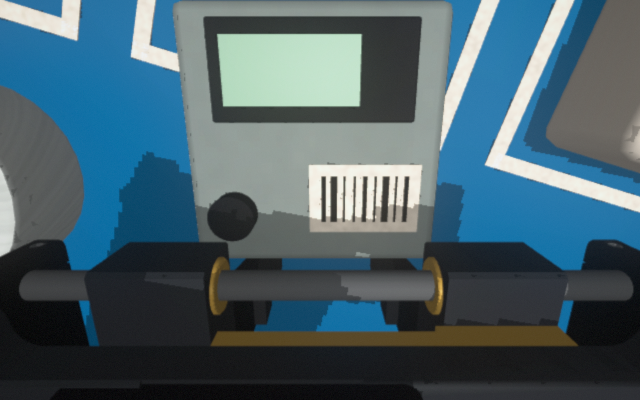

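```bash
cat > lab.py <<'E'
# lab.py name x1 y1 x2 y2 x3 y3 x4 y4 : label corners TL TR BR BL (robot view) in wrist image -> instrument centre
from h import *
import sys
OFF={"pump":(-.02,.025,.058),"tester":(-.022,-.02,.05),"gauge":(-.018,0,.045)}
B={"pump":(.6475,-.1711),"tester":(.6644,.0186),"gauge":(.6812,.2083)}
def lab(p,n,c):
    W=ray(p,np.reshape(c,(4,2)),OFF[n][2]);m=W.mean(0)
    d=(W[0]+W[3]-W[1]-W[2])[:2];yaw=np.arctan2(-d[0],d[1])
    c,s=np.cos(yaw),np.sin(yaw);o=OFF[n]
    C=m[:2]-[c*o[0]-s*o[1],s*o[0]+c*o[1]]
    e=np.array(B[n])-C;u=np.array([np.cos(-.0885),np.sin(-.0885)]);
    print(n,"label",np.round(m,4),"w",np.round(np.linalg.norm(d)/2,4),"yaw",round(yaw,4),"C",np.round(C,4),"err to bay fwd %.1f left %.1f mm"%(e@u*1000,e@[-u[1],u[0]]*1000))
if __name__=="__main__":lab(snap("wrist"),sys.argv[1],[float(a) for a in sys.argv[2:]])
E
python3 lab.py tester 309 165 423 165 417 232 310 232
```

```text
tester label [ 0.5668 -0.0151  0.05  ] w 0.0446 yaw 0.2 C [0.5844 0.0089] err to bay fwd 78.9 left 16.8 mm
```

```bash
python3 go.py .6035 .0242 .034 -.0885 10
```

```text
t=7.0 at [0.5257, -0.0056, 0.0337] yaw 0.200 zt [ 0.003  -0.0003] F [ 0.3 -0.2  0.5] gap 0.0478
n=9 row: [0.36,-0.11,-0.00] [0,0,0.40]  wide-arc only
```

arm_command(
  plan=[
    [[0.36,-0.11,0],[0,0,0.4]],
    [[0.36,-0.11,0],[0,0,0.4]],
    [[0.36,-0.11,0],[0,0,0.4]],
    [[0.36,-0.11,0],[0,0,0.4]],
    [[0.36,-0.11,0],[0,0,0.4]],
  ],
)

```text
t: 7.43
ee_pos: [0.5653, 0.0141, 0.0328]
tcp_rot: [[0.999, 0.038, -0.002], [0.038, -0.999, -0.0], [-0.002, 0.0, -1.0]]
wrist_force: [-7.5, -1.7, 5.1]
finger_gap: 0.0479
```

arm_command(
  plan=[
    [[0.36,-0.11,0],[0,0,0.4]],
    [[0.36,-0.11,0],[0,0,0.4]],
    [[0.36,-0.11,0],[0,0,0.4]],
    [[0.1,-0.05,0],[0,0,0.4]],
    [[0,0,0],[0,0,0]],
  ],
)

```text
t: 7.85
ee_pos: [0.5965, 0.0239, 0.0331]
tcp_rot: [[0.996, -0.089, 0.002], [-0.089, -0.996, 0.0], [0.002, -0.0, -1.0]]
wrist_force: [0.0, -0.7, -0.4]
finger_gap: 0.0478
```

```bash
python3 - <<'E'
from h import *
p=snap("wrist","w8.png")
s=r.read_state();print(s['ee_pos'],s['tcp_rot'][:,0],s['wrist_force'])
E
```

```text
[0.59646011 0.02368909 0.03306766] [ 0.99614349 -0.08771547  0.00203506] [ 0.30972321 -0.33444471  0.95755839]
```

View pics/w8.png

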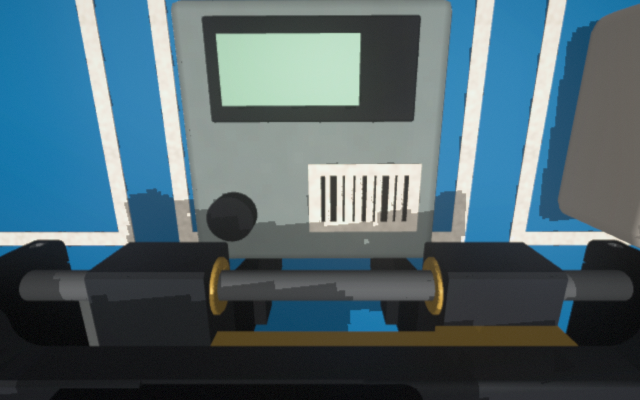

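```bash
python3 lab.py tester 308 164 422 165 417 232 309 231
```

```text
tester label [0.6338 0.0032 0.05  ] w 0.0445 yaw -0.0964 C [0.6577 0.021 ] err to bay fwd 6.9 left -1.8 mm
```

arm_command(
  plan=[
    [[0.1,0.03,0],[0,0,0]],
    [[0.1,0.03,0],[0,0,0]],
    [[0.08,0.01,0],[0,0,0]],
    [[0,0,0],[0,0,0]],
  ],
)

```text
t: 8.28
ee_pos: [0.6011, 0.0214, 0.0325]
tcp_rot: [[0.996, -0.088, -0.002], [-0.088, -0.996, 0.001], [-0.002, -0.001, -1.0]]
wrist_force: [-5.3, 1.0, 4.1]
finger_gap: 0.0478
```

```bash
python3 - <<'E'
from h import *
p=snap("wrist","w9.png")
s=r.read_state();print(s['ee_pos'],s['tcp_rot'][:,0],s['wrist_force'])
E
```

```text
[0.60113907 0.02136329 0.03246295] [ 0.99612449 -0.08792475 -0.00228992] [-4.86972478  1.60503433  2.15197243]
```

View pics/w9.png

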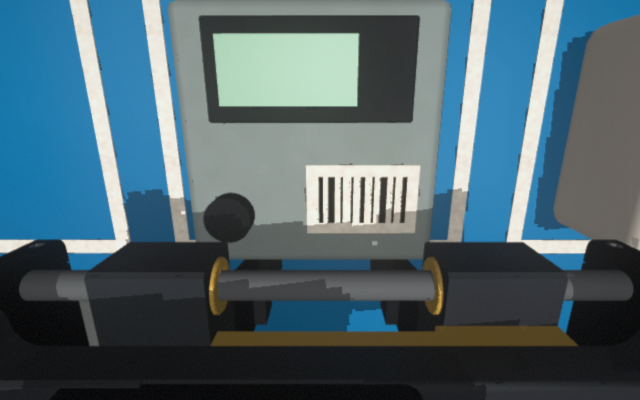

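arm_command(
  plan=[
    [[0.08,0,0],[0,0,0]],
    [[0.04,0,0],[0,0,0]],
    [[0,0,0],[0,0,0]],
  ],
)

```text
t: 8.58
ee_pos: [0.6038, 0.0209, 0.0324]
tcp_rot: [[0.996, -0.088, -0.003], [-0.088, -0.996, 0.001], [-0.003, -0.0, -1.0]]
wrist_force: [-6.1, 1.3, 3.4]
finger_gap: 0.0481
```

```bash
python3 lab.py tester 306 165 420 165.5 416 233 307 232; python3 go.py 0.603 .0242 .034 -.0885 10
```

```text
tester label [0.6412 0.0012 0.05  ] w 0.0444 yaw -0.0943 C [0.665  0.0191] err to bay fwd -0.5 left -0.5 mm
t=8.6 at [0.6038, 0.021, 0.0324] yaw -0.088 zt [-0.0029  0.0006] F [-5.   1.8  4.6] gap 0.0479
n=1 row: [-0.04,-0.13,-0.06] [0,0,0.01]  wide-arc only
```

arm_command(
  plan=[
    [[-0.5,0,0],[0,0,0]],
    [[-0.6,0,0],[0,0,0]],
    [[-0.4,0,-0.9],[0,0,0]],
    [[-0.2,0,-1],[0,0,0]],
    [[0,0,-1],[0,0,0]],
  ],
)

```text
t: 9.05
ee_pos: [0.5611, 0.0246, 0.1051]
tcp_rot: [[0.996, -0.088, -0.002], [-0.088, -0.996, 0.0], [-0.002, -0.0, -1.0]]
wrist_force: [0.9, 0.1, -0.3]
finger_gap: 0.0479
```

```bash
python3 go.py .4495 .163 .11 .191; python3 - <<'E'
from h import *
p=snap("top");crop(p,200,95,450,295,3,'t5.png')
E
```

```text
t=9.1 at [0.5611, 0.0246, 0.1051] yaw -0.088 zt [-0.0019  0.0002] F [ 0.9  0.1 -0.3] gap 0.0479
n=8 row: [-0.54,-0.71,-0.02] [0,0,-0.44]  wide-arc only
```

View pics/t5.png

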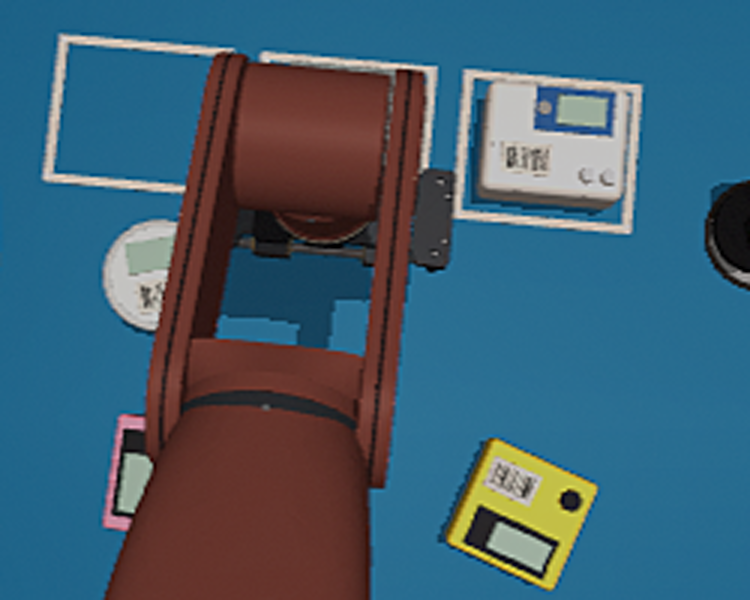

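arm_command(
  plan=[
    [[-0.54,-0.71,-0.02],[0,0,-0.44]],
    [[-0.54,-0.71,-0.02],[0,0,-0.44]],
    [[-0.54,-0.71,-0.02],[0,0,-0.44]],
    [[-0.54,-0.71,-0.02],[0,0,-0.44]],
    [[-0.54,-0.71,-0.02],[0,0,-0.44]],
  ],
)

```text
t: 9.52
ee_pos: [0.497, 0.115, 0.1079]
tcp_rot: [[0.996, 0.089, 0.002], [0.089, -0.996, 0.0], [0.002, -0.0, -1.0]]
wrist_force: [0.2, 0.3, -0.5]
finger_gap: 0.048
```

arm_command(
  plan=[
    [[-0.54,-0.71,-0.02],[0,0,-0.44]],
    [[-0.54,-0.71,-0.02],[0,0,-0.44]],
    [[-0.54,-0.71,-0.02],[0,0,-0.44]],
    [[0,0,0],[0,0,0]],
  ],
)

```text
t: 9.85
ee_pos: [0.4481, 0.1643, 0.1089]
tcp_rot: [[0.981, 0.196, -0.001], [0.196, -0.981, 0.001], [-0.001, -0.001, -1.0]]
wrist_force: [-0.1, 0.2, 0.2]
finger_gap: 0.0477
```

```bash
python3 go.py .4495 .163 .032 .191;python3 - <<'E'
from h import *
p=snap("wrist","w10.png")
E
```

```text
t=9.8 at [0.4481, 0.1643, 0.1089] yaw 0.197 zt [-0.0008  0.001 ] F [-0.1  0.2  0.2] gap 0.0477
n=4 row: [0.01,0.02,0.77] [0,0,0.02]  wide-arc only
```

View pics/w10.png

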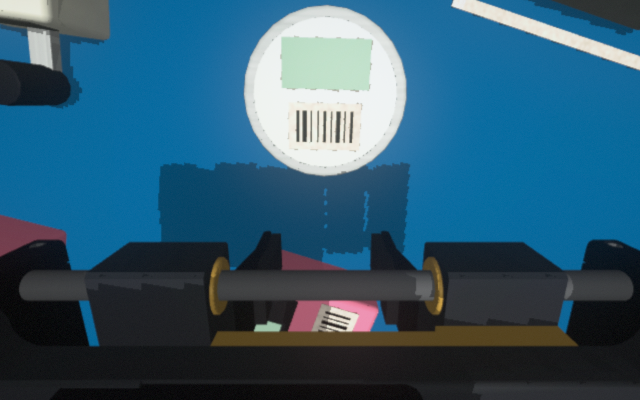

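```bash
python3 - <<'E'
from h import *
p=snap("wrist")
print(ray(p,[(282,250),(374,300)],.05), ray(p,[(325,90)],.045))
E
```

```text
[[0.42536892 0.18647016 0.05      ]
 [0.40010146 0.11686453 0.05      ]] [[0.53138326 0.17810275 0.045     ]]
```

arm_command(
  plan=[
    [[0.4,0,0],[0,0,0]],
    [[0.15,0.02,0.77],[0,0,0.05]],
    [[0,0.02,0.77],[0,0,0]],
    [[0,0,0.77],[0,0,0]],
    [[0,0,0.77],[0,0,0]],
  ],
)

```text
t: 10.37
ee_pos: [0.4661, 0.1632, 0.0314]
tcp_rot: [[0.983, 0.186, 0.002], [0.186, -0.983, 0.0], [0.002, 0.0, -1.0]]
wrist_force: [-0.2, -1.3, -0.5]
finger_gap: 0.048
```

```bash
python3 - <<'E'
from h import *
p=snap("wrist","w11.png")
s=r.read_state();print(s['ee_pos'],s['tcp_rot'][:,0],s['wrist_force'])
E
```

```text
[0.46311805 0.16257995 0.02768337] [ 0.98257693  0.18581161 -0.00407593] [-3.27124664 -1.15736842 -0.87075422]
```

View pics/w11.png

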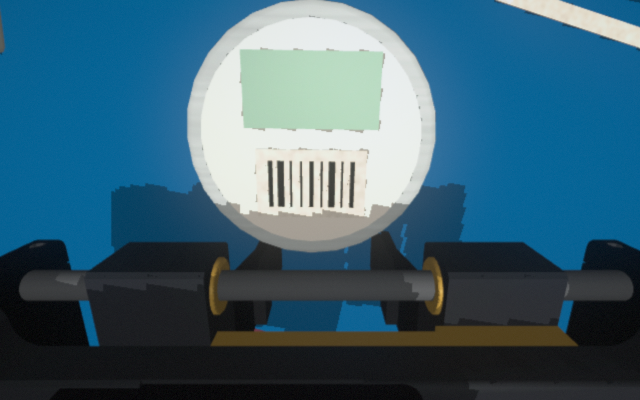

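arm_command(
  plan=[
    [[0.4,0,0],[0,0,0]],
    [[0.4,0,0],[0,0,0]],
    [[0.4,-0.02,0],[0,0,0]],
    [[0.4,-0.01,0],[0,0,0]],
    [[0.4,-0.02,0],[0,0,0]],
  ],
)

```text
t: 10.83
ee_pos: [0.5129, 0.1736, 0.0313]
tcp_rot: [[0.982, 0.186, -0.003], [0.186, -0.982, -0.001], [-0.003, 0.0, -1.0]]
wrist_force: [-4.2, -1.1, -0.6]
finger_gap: 0.0479
```

arm_command(
  plan=[
    [[0.4,-0.01,0],[0,0,0]],
    [[0.4,-0.02,0],[0,0,0]],
    [[0.4,-0.01,0],[0,0,0]],
    [[0.4,-0.02,0],[0,0,0]],
    [[0.4,-0.01,0],[0,0,0]],
  ],
)

```text
t: 11.25
ee_pos: [0.5615, 0.1846, 0.0313]
tcp_rot: [[0.982, 0.186, -0.004], [0.186, -0.982, -0.001], [-0.004, 0.0, -1.0]]
wrist_force: [-4.2, -1.7, -0.2]
finger_gap: 0.0479
```

arm_command(
  plan=[
    [[0.4,-0.02,0],[0,0,0]],
    [[0.4,-0.01,0],[0,0,0]],
    [[0.4,-0.02,0],[0,0,0]],
    [[0.3,-0.01,0],[0,0,0]],
    [[0.1,0,0],[0,0,0]],
  ],
)

```text
t: 11.67
ee_pos: [0.6017, 0.1939, 0.0316]
tcp_rot: [[0.982, 0.187, -0.001], [0.187, -0.982, -0.0], [-0.001, 0.0, -1.0]]
wrist_force: [-4.5, -1.0, 0.0]
finger_gap: 0.0478
```

```bash
python3 - <<'E'
from h import *
p=snap("wrist","w12.png")
s=r.read_state();print(s['ee_pos'],s['tcp_rot'][:,0],s['wrist_force'])
E
```

```text
[0.60170124 0.19399973 0.03169731] [ 9.82404729e-01  1.86764004e-01 -3.93925326e-04] [-1.53772644 -0.66684215 -0.74163374]
```

View pics/w12.png

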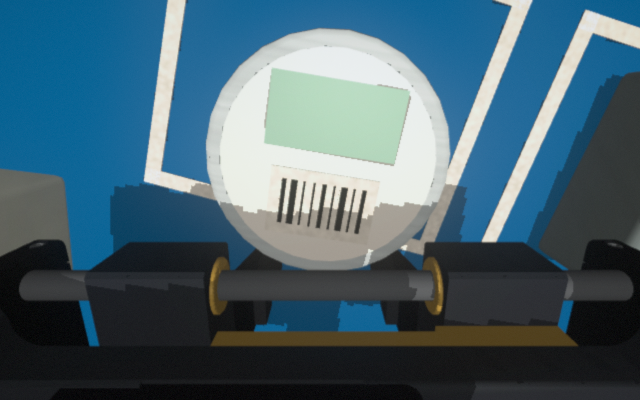

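```bash
cat > gau.py <<'E'
from h import *
import sys
def gau(px,p=None):
    p=p or snap("wrist")
    W=ray(p,np.reshape(px,(-1,2)),.045)[:,:2]
    A=np.c_[2*W,np.ones(len(W))];q=np.linalg.lstsq(A,(W**2).sum(1),rcond=None)[0]
    C=q[:2];R=np.sqrt(q[2]+C@C);e=np.array([.6812,.2083])-C;u=np.array([np.cos(-.0885),np.sin(-.0885)])
    print("gauge C",np.round(C,4),"R",round(R,4),"err xy",np.round(e*1000,1),"fwd %.1f left %.1f"%(e@u*1000,e@[-u[1],u[0]]*1000))
if __name__=="__main__":gau([float(a) for a in sys.argv[1:]])
E
python3 gau.py 207 142 450 142 330 28 247 63 413 64 320 270 219 205 440 200
```

```text
gauge C [0.654 0.201] R 0.0483 err xy [27.2  7.3] fwd 26.4 left 9.7
```

arm_command(
  plan=[
    [[0.35,-0.03,0],[0,0,0]],
    [[0.35,-0.03,0],[0,0,0]],
    [[0.25,-0.02,0],[0,0,0]],
    [[0.17,0,0],[0,0,0]],
    [[0,0,0],[0,0,0]],
  ],
)

```text
t: 12.18
ee_pos: [0.6284, 0.2019, 0.032]
tcp_rot: [[0.982, 0.188, 0.001], [0.188, -0.982, 0.0], [0.001, -0.0, -1.0]]
wrist_force: [-0.9, 0.0, -0.6]
finger_gap: 0.0478
```

```bash
python3 - <<'E'
from h import *
p=snap("wrist","w13.png")
s=r.read_state();print(s['ee_pos'],s['tcp_rot'][:,0],s['wrist_force'])
E
```

```text
[0.62841534 0.20193715 0.03212378] [0.98222377 0.18770958 0.00125595] [-0.76851155  0.47705244 -0.35321728]
```

View pics/w13.png

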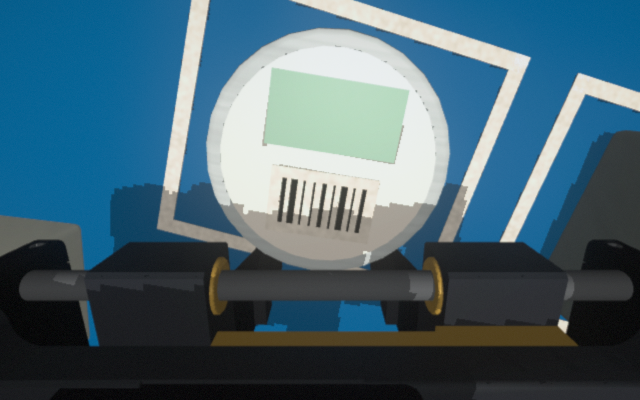

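arm_command(
  plan=[
    [[-0.6,0,0],[0,0,0]],
    [[-0.8,0,0],[0,0,0]],
    [[-0.4,0,-0.9],[0,0,0]],
    [[-0.2,0,-1],[0,0,0]],
    [[0,0,-1],[0,0,0]],
  ],
  gripper=0,
)

```text
t: 12.65
ee_pos: [0.5775, 0.1923, 0.1051]
tcp_rot: [[0.982, 0.188, -0.0], [0.188, -0.982, -0.0], [-0.0, -0.0, -1.0]]
wrist_force: [0.5, 0.8, -0.9]
finger_gap: 0.0733
```

```bash
python3 go.py .50 -.36 .27 .09
```

```text
t=12.7 at [0.5775, 0.1923, 0.1051] yaw 0.189 zt [-0.0003 -0.    ] F [ 0.5  0.8 -0.9] gap 0.0733
n=24 row: [-0.26,0.89,-0.27] [0,0,0.05]  wide-arc only
```

arm_command(
  plan=[
    [[-0.26,0.89,-0.27],[0,0,0.05]],
    [[-0.26,0.89,-0.27],[0,0,0.05]],
    [[-0.26,0.89,-0.27],[0,0,0.05]],
    [[-0.26,0.89,-0.27],[0,0,0.05]],
    [[-0.26,0.89,-0.27],[0,0,0.05]],
  ],
)

```text
t: 13.07
ee_pos: [0.5675, 0.0762, 0.1396]
tcp_rot: [[0.986, 0.168, 0.004], [0.168, -0.986, -0.0], [0.003, 0.001, -1.0]]
wrist_force: [0.4, 0.3, 0.5]
finger_gap: 0.0866
```

arm_command(
  plan=[
    [[-0.26,0.89,-0.27],[0,0,0.05]],
    [[-0.26,0.89,-0.27],[0,0,0.05]],
    [[-0.26,0.89,-0.27],[0,0,0.05]],
    [[-0.26,0.89,-0.27],[0,0,0.05]],
    [[-0.26,0.89,-0.27],[0,0,0.05]],
  ],
)

```text
t: 13.48
ee_pos: [0.5531, -0.0391, 0.1734]
tcp_rot: [[0.989, 0.148, 0.003], [0.148, -0.989, -0.001], [0.003, 0.001, -1.0]]
wrist_force: [0.4, 0.2, -0.3]
finger_gap: 0.0873
```

arm_command(
  plan=[
    [[-0.26,0.89,-0.27],[0,0,0.05]],
    [[-0.26,0.89,-0.27],[0,0,0.05]],
    [[-0.26,0.89,-0.27],[0,0,0.05]],
    [[-0.26,0.89,-0.27],[0,0,0.05]],
    [[-0.26,0.89,-0.27],[0,0,0.05]],
  ],
)

```text
t: 13.9
ee_pos: [0.5364, -0.154, 0.2071]
tcp_rot: [[0.992, 0.128, 0.003], [0.128, -0.992, -0.001], [0.003, 0.002, -1.0]]
wrist_force: [-0.8, -1.0, 0.1]
finger_gap: 0.0869
```

arm_command(
  plan=[
    [[-0.26,0.89,-0.27],[0,0,0.05]],
    [[-0.26,0.89,-0.27],[0,0,0.05]],
    [[-0.26,0.89,-0.27],[0,0,0.05]],
    [[-0.26,0.89,-0.27],[0,0,0.05]],
    [[-0.26,0.89,-0.27],[0,0,0.05]],
  ],
)

```text
t: 14.32
ee_pos: [0.5173, -0.2684, 0.2408]
tcp_rot: [[0.994, 0.108, 0.003], [0.108, -0.994, -0.002], [0.003, 0.002, -1.0]]
wrist_force: [0.6, 0.0, -0.5]
finger_gap: 0.0872
```

arm_command(
  plan=[
    [[-0.26,0.89,-0.27],[0,0,0.05]],
    [[-0.26,0.89,-0.27],[0,0,0.05]],
    [[-0.26,0.89,-0.27],[0,0,0.05]],
    [[-0.26,0.89,-0.27],[0,0,0.05]],
    [[0,0,0],[0,0,0]],
  ],
)

```text
t: 14.73
ee_pos: [0.5001, -0.3629, 0.2691]
tcp_rot: [[0.996, 0.089, 0.004], [0.089, -0.996, -0.006], [0.003, 0.006, -1.0]]
wrist_force: [-0.4, 0.3, 0.0]
finger_gap: 0.087
```

```bash
python3 go.py .50 -.36 .27 .09; python3 - <<'E'
from h import *
p=snap("wrist","w14.png")
p=snap("top");crop(p,200,95,500,215,2.6,'t6.png')
E
```

```text
t=14.7 at [0.5001, -0.3629, 0.2691] yaw 0.089 zt [ 0.0037 -0.0057] F [-0.4  0.3  0. ] gap 0.0870
n=1 row: [0.01,-0.12,-0.04] [0,0,-0.01]  wide-arc only
```

View pics/w14.png

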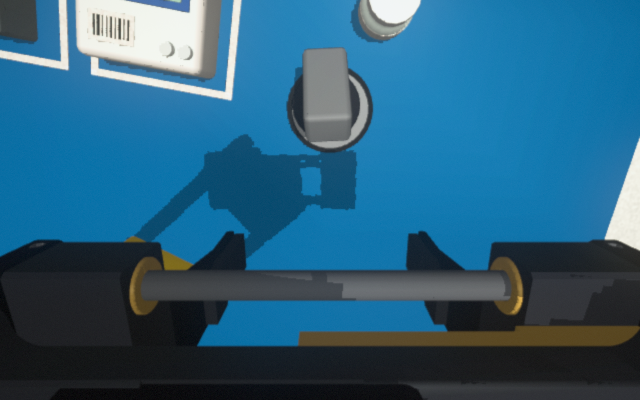

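View pics/t6.png

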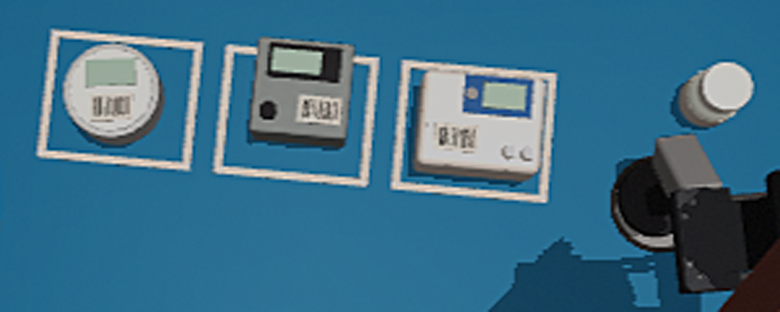

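```bash
python3 - <<'E'
from h import *
p=snap("top");crop(p,205,95,365,175,5,'t7.png');crop(p,330,100,470,200,5,'t8.png')
E
```

```text
(no output)
```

View pics/t7.png

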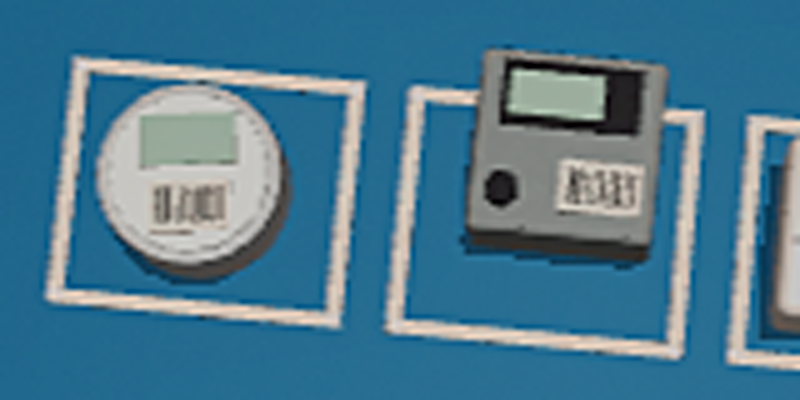

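View pics/t8.png

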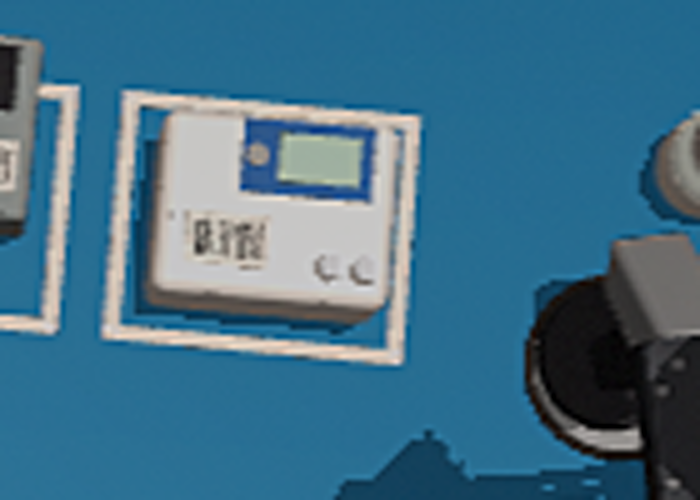

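```bash
cat > top.py <<'E'
from h import *
OFFB=dict(gauge=(.6812,.2083),tester=(.6644,.0186),pump=(.6475,-.1711))
def m(p,o,k,pts,z,n):
    W=ray(p,[(o[0]+(a+.5)/k-.5,o[1]+(b+.5)/k-.5) for a,b in pts],z)[:,:2]
    C=W.mean(0);d=W[0]+W[3]-W[1]-W[2];yaw=np.arctan2(-d[0],d[1])
    e=np.array(OFFB[n])-C;u=np.array([np.cos(-.0885),np.sin(-.0885)])
    print(n,"C",np.round(C,4),"size",np.round(np.linalg.norm(d)/2,4),"yaw",round(yaw,3),"err fwd %.1f left %.1f"%(e@u*1000,e@[-u[1],u[0]]*1000))
E
python3 - <<'E'
from top import *
p=snap("top")
m(p,(205,95),5,[(486,50),(668,66),(650,250),(468,232)],.05,"tester")
m(p,(205,95),5,[(98,173),(283,180),(283,180),(98,173)],.045,"gauge")
m(p,(205,95),5,[(194,85),(190,265)]*2,.045,"gauge")
m(p,(330,100),5,[(161,110),(392,128),(384,308),(150,290)],.058,"pump")
E
```

```text
tester C [0.692  0.0048] size 0.0977 yaw -0.095 err fwd -28.8 left 11.3
gauge C [0.6783 0.2078] size 0.1 yaw -0.038 err fwd 2.9 left 0.8
gauge C [0.6793 0.2069] size 0.0 yaw -3.142 err fwd 1.8 left 1.5
pump C [ 0.6446 -0.1686] size 0.1223 yaw -0.078 err fwd 3.1 left -2.2
```

```bash
python3 go.py .777 -.003 .13 -.0885
```

```text
t=14.9 at [0.5005, -0.3575, 0.2664] yaw 0.093 zt [0.0006 0.0001] F [-0.6 -0.2 -0.5] gap 0.0871
n=19 row: [0.59,-0.74,0.29] [0,0,0.12]  wide-arc only
```

arm_command(
  plan=[
    [[0.59,-0.74,0.29],[0,0,0.12]],
    [[0.59,-0.74,0.29],[0,0,0.12]],
    [[0.59,-0.74,0.29],[0,0,0.12]],
    [[0.59,-0.74,0.29],[0,0,0.12]],
    [[0.59,-0.74,0.29],[0,0,0.12]],
  ],
  gripper=0.45,
)

```text
t: 15.35
ee_pos: [0.5677, -0.258, 0.2297]
tcp_rot: [[0.999, 0.046, 0.0], [0.046, -0.999, 0.0], [0.0, -0.0, -1.0]]
wrist_force: [0.2, 0.1, 0.1]
finger_gap: 0.0614
```

arm_command(
  plan=[
    [[0.59,-0.74,0.29],[0,0,0.12]],
    [[0.59,-0.74,0.29],[0,0,0.12]],
    [[0.59,-0.74,0.29],[0,0,0.12]],
    [[0.59,-0.74,0.29],[0,0,0.12]],
    [[0.59,-0.74,0.29],[0,0,0.12]],
  ],
)

```text
t: 15.77
ee_pos: [0.6389, -0.1634, 0.1934]
tcp_rot: [[1.0, -0.002, -0.0], [-0.002, -1.0, 0.0], [-0.0, -0.0, -1.0]]
wrist_force: [-0.3, -0.2, 0.8]
finger_gap: 0.0481
```

arm_command(
  plan=[
    [[0.59,-0.74,0.29],[0,0,0.12]],
    [[0.59,-0.74,0.29],[0,0,0.12]],
    [[0.59,-0.74,0.29],[0,0,0.12]],
    [[0.59,-0.74,0.29],[0,0,0.12]],
    [[0.59,-0.74,0.29],[0,0,0.12]],
  ],
)

```text
t: 16.18
ee_pos: [0.7145, -0.0725, 0.1571]
tcp_rot: [[0.999, -0.05, -0.0], [-0.05, -0.999, 0.0], [-0.0, -0.0, -1.0]]
wrist_force: [0.3, -0.8, 0.0]
finger_gap: 0.0479
```

arm_command(
  plan=[
    [[0.59,-0.74,0.29],[0,0,0.12]],
    [[0.59,-0.74,0.29],[0,0,0.12]],
    [[0.59,-0.74,0.29],[0,0,0.12]],
    [[0.59,-0.74,0.29],[0,0,0.12]],
    [[0,0,0],[0,0,0]],
  ],
)

```text
t: 16.6
ee_pos: [0.7782, 0.0006, 0.1257]
tcp_rot: [[0.996, -0.085, -0.002], [-0.085, -0.996, 0.002], [-0.002, -0.002, -1.0]]
wrist_force: [-1.0, 0.2, 0.6]
finger_gap: 0.0478
```

```bash
python3 go.py .777 -.003 .03 -.0885; python3 - <<'E'
from h import *
p=snap("wrist","w15.png")
p=snap("side","s15.png")
p=snap("top","t15.png")
E
```

```text
t=16.6 at [0.7782, 0.0006, 0.1257] yaw -0.085 zt [-0.0022  0.0022] F [-1.   0.2  0.6] gap 0.0478
n=4 row: [-0.01,0.04,0.96] [0,0,0.01]  wide-arc only
```

View pics/w15.png

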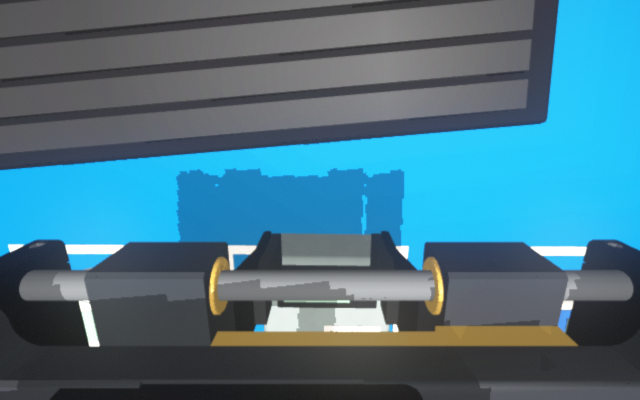

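View pics/s15.png

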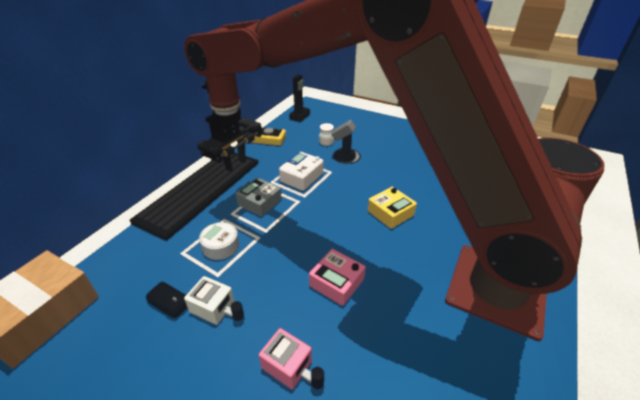

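View pics/t15.png

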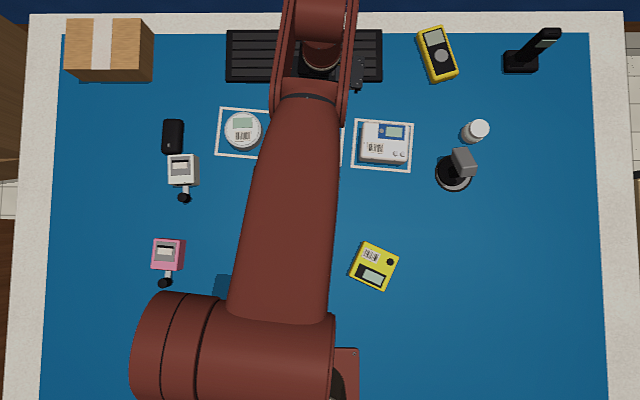

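```bash
python3 - <<'E'
from h import *
p=snap("wrist")
print(ray(p,[(280,234),(385,233)],.05),ray(p,[(280,148)],.02))
E
```

```text
[[ 0.76494195  0.02810974  0.05      ]
 [ 0.7591072  -0.04764289  0.05      ]] [[0.82300729 0.02480763 0.02      ]]
```

arm_command(
  plan=[
    [[0,0,0.93],[0,0,0]],
    [[0,0,0.93],[0,0,0]],
    [[0,0,0.93],[0,0,0]],
    [[0,0,0.93],[0,0,0]],
    [[0,0,0],[0,0,0]],
  ],
)

```text
t: 17.22
ee_pos: [0.7736, -0.0061, 0.03]
tcp_rot: [[0.996, -0.091, -0.009], [-0.091, -0.996, 0.001], [-0.009, 0.0, -1.0]]
wrist_force: [-0.6, 0.3, -1.3]
finger_gap: 0.0476
```

```bash
python3 - <<'E'
from h import *
p=snap("wrist","w16.png")
s=r.read_state();print(s['ee_pos'],s['tcp_rot'][:,0],s['wrist_force'])
E
```

```text
[ 0.77486263 -0.00604907  0.03260607] [ 0.99587346 -0.09052568 -0.0064147 ] [-0.07476897  0.13361468  0.45026719]
```

View pics/w16.png

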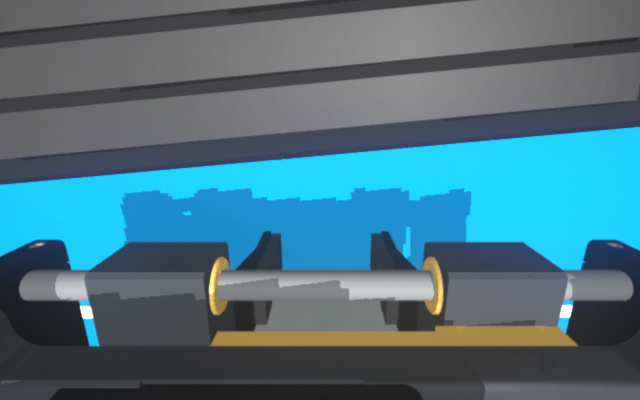

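arm_command(
  plan=[
    [[-0.45,0,0],[0,0,0]],
    [[-0.4,0,0],[0,0,0]],
    [[-0.25,-0.09,0],[0,0,0]],
    [[-0.25,-0.1,0],[0,0,0]],
    [[-0.25,-0.1,0],[0,0,0]],
  ],
)

```text
t: 17.68
ee_pos: [0.7409, 0.0046, 0.039]
tcp_rot: [[0.996, -0.09, 0.006], [-0.09, -0.996, -0.001], [0.006, 0.001, -1.0]]
wrist_force: [5.1, -2.5, 2.4]
finger_gap: 0.0481
```

arm_command(
  plan=[
    [[-0.2,-0.1,0],[0,0,0]],
    [[-0.12,-0.07,0],[0,0,0]],
    [[0,0,0],[0,0,0]],
  ],
)

```text
t: 17.93
ee_pos: [0.7326, 0.0104, 0.0384]
tcp_rot: [[0.996, -0.089, 0.005], [-0.089, -0.996, -0.001], [0.005, 0.0, -1.0]]
wrist_force: [4.0, -1.3, 3.6]
finger_gap: 0.0479
```

```bash
python3 - <<'E'
from h import *
s=r.read_state();print(s['ee_pos'],s['tcp_rot'][:,0],s['wrist_force'])
p=snap("side");crop(p,180,140,380,280,4,'s17.png')
E
```

```text
[0.73263093 0.01044994 0.03837448] [ 0.99600779 -0.0891474   0.00460667] [ 3.95547466 -1.31124923  3.58269265]
```

View pics/s17.png

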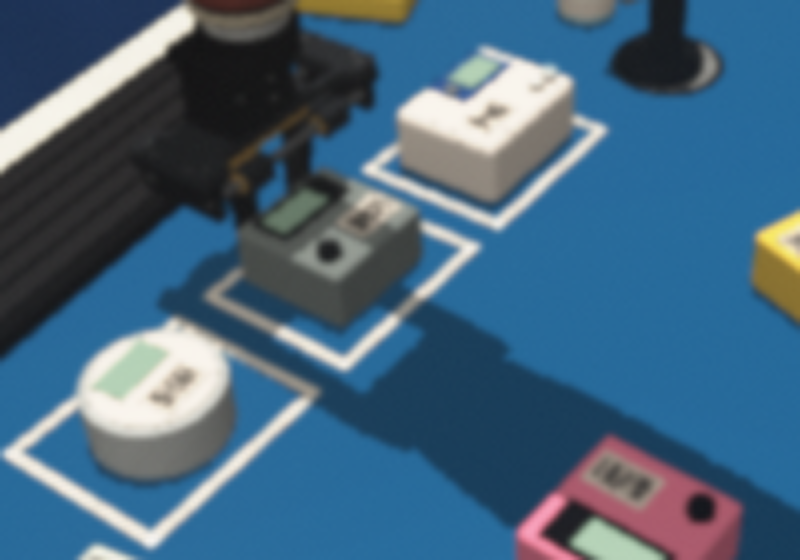

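```bash
python3 - <<'E'
from top import *
p=snap("side")
# order: far-left, far-right, near-right, near-left (robot view)
m(p,(180,140),4,[(241,225),(330,174),(421,207),(344,268)],.05,"tester")
print(ray(p,[(180+368/4,140+212/4)],.05))
print("gauge test",ray(p,[(180+157/4,140+375/4)],.045))
E
```

```text
tester C [0.6692 0.0166] size 0.0866 yaw -0.189 err fwd -4.9 left 1.6
[[ 6.48566427e-01 -9.48509057e-05  5.00000000e-02]]
gauge test [[0.67833618 0.20746767 0.045     ]]
```

arm_command(
  plan=[
    [[-0.12,-0.01,0],[0,0,0]],
    [[-0.1,0,0],[0,0,0]],
    [[-0.07,0,0],[0,0,0]],
    [[0,0,0],[0,0,0]],
  ],
)

```text
t: 18.37
ee_pos: [0.726, 0.0113, 0.0377]
tcp_rot: [[0.996, -0.09, 0.005], [-0.09, -0.996, 0.0], [0.005, -0.0, -1.0]]
wrist_force: [6.2, -1.2, 4.6]
finger_gap: 0.0476
```

```bash
python3 - <<'E'
from h import *
s=r.read_state();print(s['ee_pos'],s['tcp_rot'][:,0],s['wrist_force'])
E
```

```text
[0.72595649 0.01133296 0.03769789] [ 0.99594988 -0.08978172  0.00480375] [ 6.17967925 -1.17748323  4.56733755]
```

arm_command(
  plan=[
    [[0.3,0,0],[0,0,0]],
    [[0.5,0,0],[0,0,0]],
    [[0.2,0,-1],[0,0,0]],
    [[0,0,-1],[0,0,0]],
    [[0,0,-1],[0,0,0]],
  ],
  gripper=0,
)

```text
t: 18.78
ee_pos: [0.7473, 0.0095, 0.109]
tcp_rot: [[0.996, -0.09, -0.006], [-0.09, -0.996, 0.001], [-0.006, -0.0, -1.0]]
wrist_force: [-0.0, 0.2, 0.0]
finger_gap: 0.0734
```

```bash
python3 go.py .52 -.35 .27 .09
```

```text
t=18.8 at [0.7473, 0.0095, 0.109] yaw -0.090 zt [-0.0059  0.001 ] F [-0.   0.2  0. ] gap 0.0734
n=19 row: [-0.48,0.76,-0.34] [0,0,-0.12]  wide-arc only
```

arm_command(
  plan=[
    [[-0.48,0.76,-0.34],[0,0,-0.12]],
    [[-0.48,0.76,-0.34],[0,0,-0.12]],
    [[-0.48,0.76,-0.34],[0,0,-0.12]],
    [[-0.48,0.76,-0.34],[0,0,-0.12]],
    [[-0.48,0.76,-0.34],[0,0,-0.12]],
  ],
)

```text
t: 19.2
ee_pos: [0.6805, -0.0815, 0.1522]
tcp_rot: [[0.999, -0.041, -0.004], [-0.041, -0.999, 0.001], [-0.004, -0.001, -1.0]]
wrist_force: [-0.1, 0.9, 0.5]
finger_gap: 0.0868
```

arm_command(
  plan=[
    [[-0.48,0.76,-0.34],[0,0,-0.12]],
    [[-0.48,0.76,-0.34],[0,0,-0.12]],
    [[-0.48,0.76,-0.34],[0,0,-0.12]],
    [[-0.48,0.76,-0.34],[0,0,-0.12]],
    [[-0.48,0.76,-0.34],[0,0,-0.12]],
  ],
)

```text
t: 19.62
ee_pos: [0.6186, -0.1752, 0.1949]
tcp_rot: [[1.0, 0.007, -0.004], [0.007, -1.0, 0.002], [-0.004, -0.002, -1.0]]
wrist_force: [-0.3, -0.1, -0.4]
finger_gap: 0.0872
```

arm_command(
  plan=[
    [[-0.48,0.76,-0.34],[0,0,-0.12]],
    [[-0.48,0.76,-0.34],[0,0,-0.12]],
    [[-0.48,0.76,-0.34],[0,0,-0.12]],
    [[-0.48,0.76,-0.34],[0,0,-0.12]],
    [[-0.48,0.76,-0.34],[0,0,-0.12]],
  ],
)

```text
t: 20.03
ee_pos: [0.5613, -0.2717, 0.2375]
tcp_rot: [[0.998, 0.055, -0.003], [0.055, -0.998, 0.003], [-0.003, -0.003, -1.0]]
wrist_force: [0.4, -1.3, 0.9]
finger_gap: 0.087
```

arm_command(
  plan=[
    [[-0.48,0.76,-0.34],[0,0,-0.12]],
    [[-0.48,0.76,-0.34],[0,0,-0.12]],
    [[-0.48,0.76,-0.34],[0,0,-0.12]],
    [[-0.48,0.76,-0.34],[0,0,-0.12]],
    [[0,0,0],[0,0,0]],
  ],
)

```text
t: 20.45
ee_pos: [0.5183, -0.354, 0.2733]
tcp_rot: [[0.996, 0.09, -0.001], [0.09, -0.996, -0.001], [-0.001, 0.001, -1.0]]
wrist_force: [0.3, -0.5, 0.2]
finger_gap: 0.087
```

```bash
python3 - <<'E'
from h import *
p=snap("top");crop(p,205,95,365,175,5,'t17.png');crop(p,330,100,470,200,5,'t18.png')
p=snap("wrist","w17.png")
s=r.read_state();print(s['ee_pos'],s['tcp_rot'][:,0],s['wrist_force'])
E
```

```text
[ 0.51942969 -0.35083558  0.27158196] [ 0.9958687   0.09079764 -0.00115202] [ 0.61292651 -0.22946427  0.2405046 ]
```

View pics/t17.png

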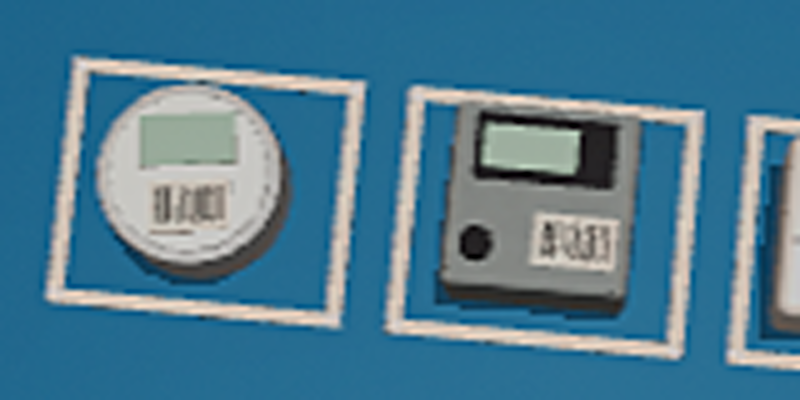

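View pics/t18.png

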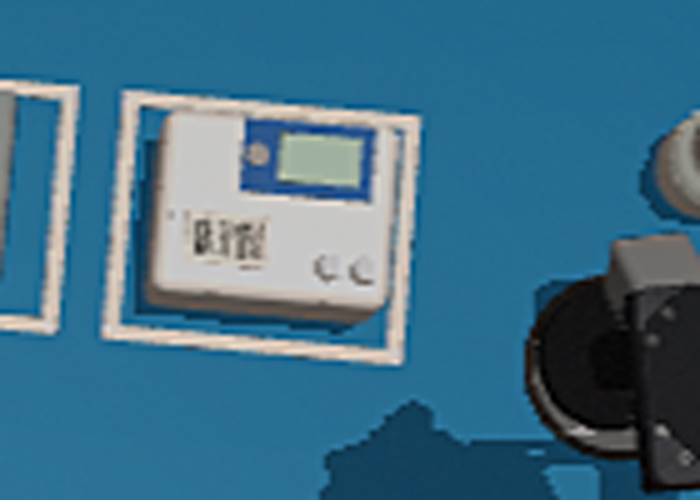

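View pics/w17.png

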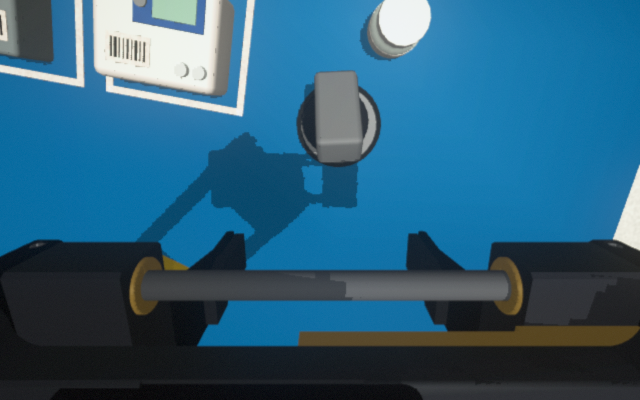

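```bash
python3 - <<'E'
from top import *
p=snap("top")
m(p,(205,95),5,[(459,103),(641,118),(625,302),(442,285)],.05,"tester")
m(p,(205,95),5,[(98,173),(283,180),(283,180),(98,173)],.045,"gauge")
m(p,(205,95),5,[(194,85),(190,265)]*2,.045,"gauge")
p=snap("wrist");crop(p,280,50,400,180,4,"w18.png")
cv2.imwrite("pics/w18.png",cv2.convertScaleAbs(cv2.imread("pics/w18.png"),alpha=1.8,beta=20))
E
```

```text
tester C [0.6635 0.0186] size 0.0977 yaw -0.088 err fwd 0.9 left 0.1
gauge C [0.6783 0.2078] size 0.1 yaw -0.038 err fwd 2.9 left 0.8
gauge C [0.6793 0.2069] size 0.0 yaw -3.142 err fwd 1.8 left 1.5
```

View pics/w18.png

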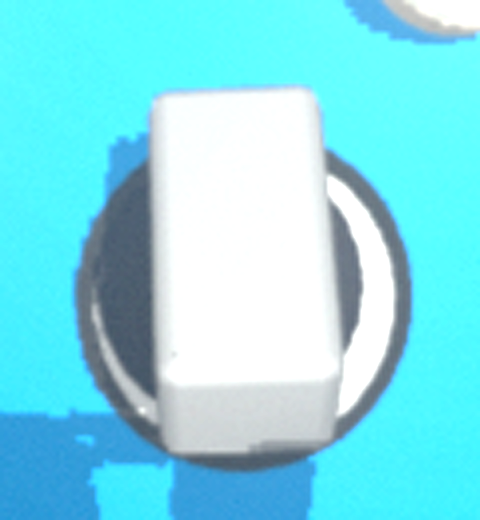

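```bash
python3 - <<'E'
from h import *
p=snap("wrist")
z=lambda pts,h:ray(p,[(280+(a+.5)/4-.5,50+(b+.5)/4-.5) for a,b in pts],h)
def circ(W):
    W=W[:,:2];A=np.c_[2*W,np.ones(len(W))];q=np.linalg.lstsq(A,(W**2).sum(1),rcond=None)[0]
    return np.round([*q[:2],np.sqrt(q[2]+q[:2]@q[:2])],4)
print("pad",circ(z([(76,300),(411,295),(245,470),(380,390),(395,210),(355,165),(110,400)],.002)))
print("foot",circ(z([(95,290),(362,285),(340,205),(107,220),(148,165),(343,360),(120,365)],.014)))
W=z([(165,380),(336,372)],.1445);V=z([(155,97),(318,92)],.093)
print("tail",W,"nose",V)
d=(V-W).mean(0);yaw=np.arctan2(d[1],d[0]);o=W.mean(0)[:2]+.009*np.array([np.cos(yaw),np.sin(yaw)])
print("yaw",yaw,"origin",o)
E
python3 go.py .58 -.359 .105 .09
```

```text
pad [ 0.5712 -0.3645  0.0516]
foot [ 0.5762 -0.3588  0.0402]
tail [[ 0.56248628 -0.34325647  0.1445    ]
 [ 0.56737655 -0.37776756  0.1445    ]] nose [[ 0.620223   -0.3349435   0.093     ]
 [ 0.62479869 -0.37201498  0.093     ]]
yaw 0.12153845458575908 origin [ 0.57386503 -0.35942086]
t=20.7 at [0.5201, -0.3494, 0.271] yaw 0.094 zt [-0.0017  0.0021] F [ 0.3 -0.2 -0.2] gap 0.0868
n=8 row: [0.29,0.08,0.83] [0,0,0.01]  wide-arc only
```

```bash
python3 go.py .5805 -.3585 .17 .12
```

```text
t=20.7 at [0.5201, -0.3494, 0.271] yaw 0.094 zt [-0.0017  0.0021] F [ 0.3 -0.2 -0.2] gap 0.0868
n=5 row: [0.47,0.12,0.81] [0,0,-0.07]  wide-arc only
```

arm_command(
  plan=[
    [[0.47,0.12,0.81],[0,0,-0.07]],
    [[0.47,0.12,0.81],[0,0,-0.07]],
    [[0.47,0.12,0.81],[0,0,-0.07]],
    [[0.47,0.12,0.81],[0,0,-0.07]],
    [[0.47,0.12,0.81],[0,0,-0.07]],
  ],
  gripper=0,
)

```text
t: 21.12
ee_pos: [0.5808, -0.3579, 0.1692]
tcp_rot: [[0.992, 0.122, -0.001], [0.122, -0.992, 0.001], [-0.001, -0.001, -1.0]]
wrist_force: [-0.3, 0.1, -0.2]
finger_gap: 0.0872
```

arm_command(
  plan=[
    [[0,0,0],[0,0,0]],
    [[0,0,0],[0,0,0]],
  ],
)

```text
t: 21.28
ee_pos: [0.5794, -0.3574, 0.1685]
tcp_rot: [[0.992, 0.122, -0.004], [0.122, -0.992, 0.003], [-0.004, -0.004, -1.0]]
wrist_force: [-0.2, -0.4, 0.4]
finger_gap: 0.0867
```

```bash
python3 go.py .5805 -.3585 .105 .12;python3 - <<'E'
from h import *
p=snap("wrist","w19.png")
E
```

```text
t=21.3 at [0.5794, -0.3574, 0.1685] yaw 0.123 zt [-0.0041  0.0033] F [-0.2 -0.4  0.4] gap 0.0867
n=3 row: [0.01,0.02,0.85] [0,0,0.01]  wide-arc only
```

View pics/w19.png

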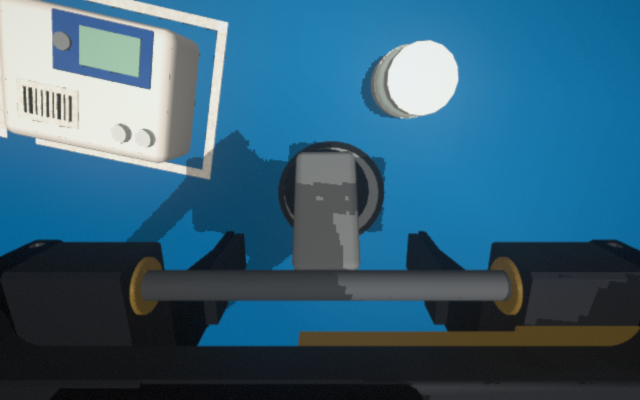

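arm_command(
  plan=[
    [[0.02,0.02,0.85],[0,0,0]],
    [[0.02,0.02,0.85],[0,0,0]],
    [[0,0,0.85],[0,0,0]],
    [[0,0,0],[0,0,0]],
    [[0,0,0],[0,0,0]],
  ],
)

```text
t: 21.75
ee_pos: [0.5806, -0.36, 0.1078]
tcp_rot: [[0.993, 0.12, -0.001], [0.12, -0.993, 0.001], [-0.001, -0.001, -1.0]]
wrist_force: [-0.4, -0.1, 1.3]
finger_gap: 0.0874
```

```bash
python3 go.py .5805 -.3585 .105 .12;python3 - <<'E'
from h import *
p=snap("wrist","w20.png")
E
```

```text
t=21.8 at [0.5806, -0.36, 0.1078] yaw 0.121 zt [-0.0008  0.0006] F [-0.4 -0.1  1.3] gap 0.0874
n=1 row: [0.00,-0.06,0.11] [0,0,0.01]  wide-arc only
```

View pics/w20.png

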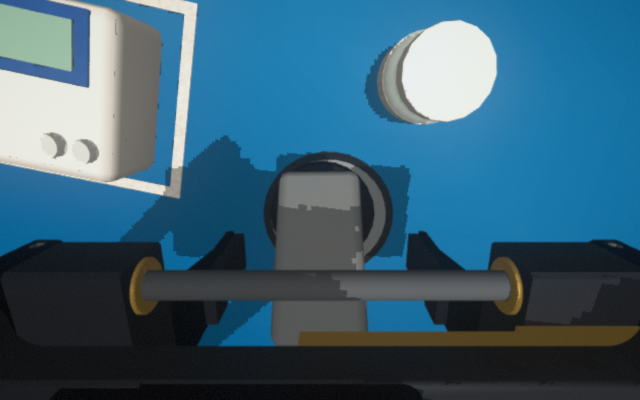

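arm_command(
  plan=[
    [[0,-0.06,0.1],[0,0,0]],
    [[0,0,0],[0,0,0]],
  ],
)

```text
t: 21.97
ee_pos: [0.5818, -0.3594, 0.107]
tcp_rot: [[0.993, 0.12, 0.003], [0.121, -0.993, -0.002], [0.002, 0.002, -1.0]]
wrist_force: [-0.3, -0.3, -0.3]
finger_gap: 0.087
```

arm_command(
  plan=[
    [[0,0,0],[0,0,0]],
    [[0,0,0],[0,0,0]],
    [[0,0,0],[0,0,0]],
    [[0,0,0],[0,0,0]],
    [[0,0,0],[0,0,0]],
  ],
  gripper=1,
  newtons=30,
)

```text
t: 22.38
ee_pos: [0.5809, -0.3589, 0.1048]
tcp_rot: [[0.993, 0.12, 0.0], [0.12, -0.993, -0.0], [0.0, 0.0, -1.0]]
wrist_force: [0.1, 0.1, -0.3]
finger_gap: 0.0614
```

arm_command(
  plan=[
    [[0,0,0],[0,0,0]],
    [[0,0,0],[0,0,0]],
    [[0,0,0],[0,0,0]],
  ],
)

```text
t: 22.63
ee_pos: [0.5809, -0.3587, 0.1046]
tcp_rot: [[0.993, 0.12, -0.0], [0.12, -0.993, 0.0], [-0.0, -0.0, -1.0]]
wrist_force: [0.1, 2.1, 1.7]
finger_gap: 0.0418
```

```bash
python3 go.py .5805 -.3585 .20 .12;python3 - <<'E'
from h import *
p=snap("wrist","w21.png");p=snap("side");crop(p,280,80,400,180,5,"s21.png")
E
```

```text
t=22.6 at [0.5809, -0.3587, 0.1046] yaw 0.121 zt [-0.0002  0.0004] F [0.1 2.1 1.7] gap 0.0418
n=4 row: [-0.00,-0.00,-0.95] [0,0,0.00]  wide-arc only
```

View pics/w21.png

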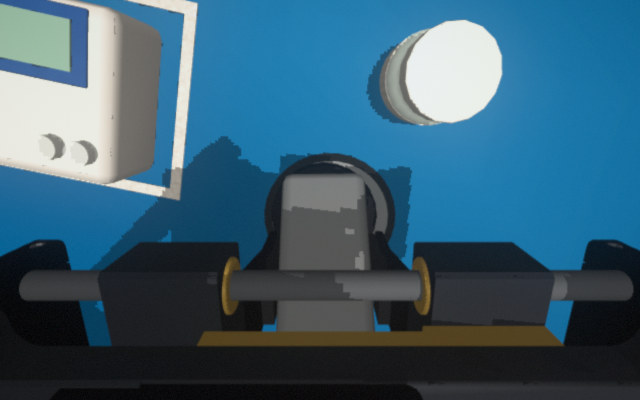

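View pics/s21.png

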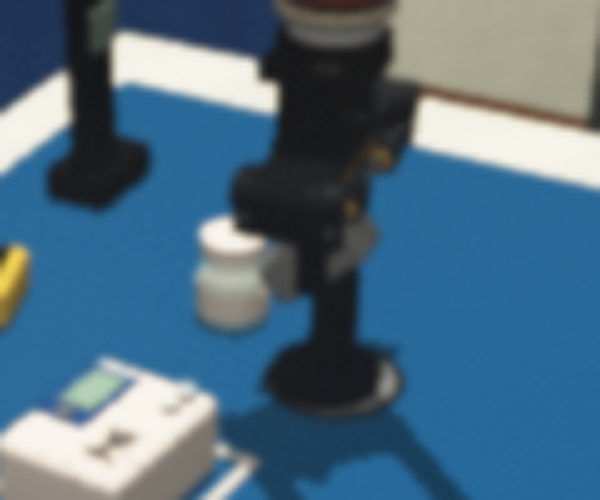

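```bash
python3 - <<'E'
from h import *
p=snap("top")
f=lambda o,pt,z:print(np.round(ray(p,[(o[0]+(pt[0]+.5)/5-.5,o[1]+(pt[1]+.5)/5-.5)],z),4))
f((330,100),(228,239),.058);f((205,95),(574,243),.05);f((205,95),(191,204),.045)
E
```

```text
[[ 0.6284 -0.1456  0.058 ]]
[[0.6412 0.0013 0.05  ]]
[[0.6632 0.2071 0.045 ]]
```

arm_command(
  plan=[
    [[0,0,0],[0,0,0]],
    [[0,0,0],[0,0,0]],
    [[0,0,-0.3],[0,0,0]],
    [[0,0,-0.6],[0,0,0]],
    [[0,0,-0.9],[0,0,0]],
  ],
)

```text
t: 23.2
ee_pos: [0.5795, -0.3579, 0.1483]
tcp_rot: [[0.993, 0.12, -0.004], [0.12, -0.993, 0.003], [-0.003, -0.003, -1.0]]
wrist_force: [-0.0, -0.1, -3.0]
finger_gap: 0.04
```

arm_command(
  plan=[
    [[0,0,-0.9],[0,0,0]],
    [[0,0,-0.9],[0,0,0]],
    [[0,0,-0.3],[0,0,0]],
  ],
)

```text
t: 23.45
ee_pos: [0.5827, -0.3604, 0.2085]
tcp_rot: [[0.993, 0.12, 0.006], [0.121, -0.993, -0.005], [0.006, 0.006, -1.0]]
wrist_force: [1.5, -0.5, -1.6]
finger_gap: 0.0397
```

```bash
python3 go.py .4866 -.1313 .20 -.0885;python3 - <<'E'
from h import *
p=snap("wrist","w22.png");p=snap("side");crop(p,280,60,420,180,5,"s22.png")
E
```

```text
t=23.4 at [0.5827, -0.3604, 0.2085] yaw 0.121 zt [ 0.0062 -0.005 ] F [ 1.5 -0.5 -1.6] gap 0.0397
n=10 row: [-0.36,-0.93,0.03] [0,0,0.26]  wide-arc only
```

View pics/w22.png

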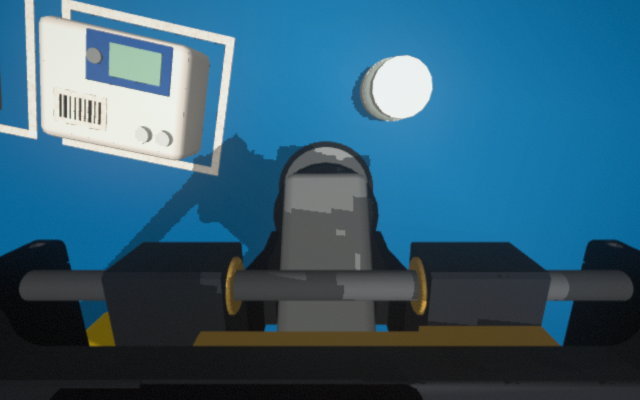

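View pics/s22.png

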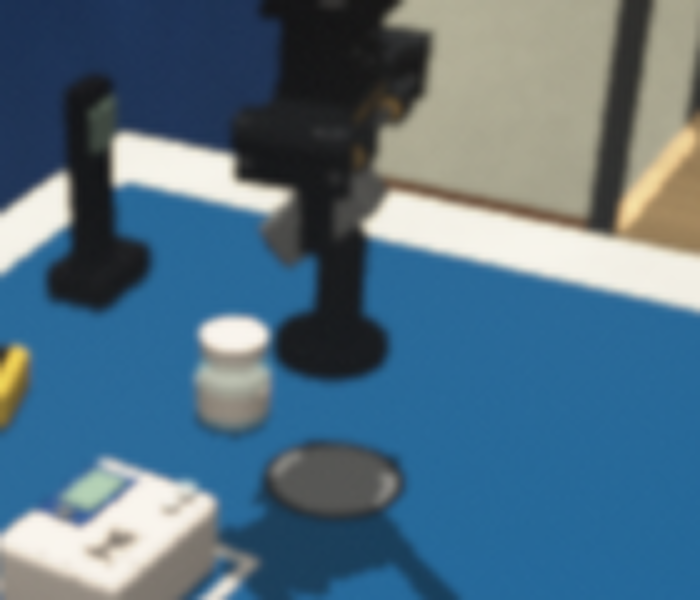

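arm_command(
  plan=[
    [[-0.36,-0.93,0.03],[0,0,0.26]],
    [[-0.36,-0.93,0.03],[0,0,0.26]],
    [[-0.36,-0.93,0.03],[0,0,0.26]],
    [[-0.36,-0.93,0.03],[0,0,0.26]],
    [[-0.36,-0.93,0.03],[0,0,0.26]],
  ],
)

```text
t: 23.97
ee_pos: [0.5252, -0.2451, 0.1963]
tcp_rot: [[1.0, 0.015, -0.003], [0.015, -1.0, 0.002], [-0.003, -0.002, -1.0]]
wrist_force: [0.3, 0.8, -1.2]
finger_gap: 0.0395
```

arm_command(
  plan=[
    [[-0.36,-0.93,0.03],[0,0,0.26]],
    [[-0.36,-0.93,0.03],[0,0,0.26]],
    [[-0.36,-0.93,0.03],[0,0,0.26]],
    [[-0.36,-0.93,0.03],[0,0,0.26]],
    [[-0.36,-0.93,0.03],[0,0,0.26]],
  ],
)

```text
t: 24.38
ee_pos: [0.4832, -0.1279, 0.193]
tcp_rot: [[0.996, -0.088, -0.002], [-0.088, -0.996, 0.001], [-0.003, -0.001, -1.0]]
wrist_force: [0.3, 0.1, -1.6]
finger_gap: 0.0402
```

```bash
python3 go.py .4863 -.1323 .174 -.0885;python3 - <<'E'
from h import *
p=snap("wrist","w23.png");p=snap("side")
print(ray(p,[(280+334/5,60+480/5)],.002))
p=snap("top");crop(p,380,105,540,225,5,"t23.png")
E
```

```text
t=24.4 at [0.4832, -0.1279, 0.193] yaw -0.089 zt [-0.0025  0.0011] F [ 0.3  0.1 -1.6] gap 0.0402
n=1 row: [0.14,0.16,0.76] [0,0,-0.00]  wide-arc only
[[ 0.5664573  -0.36120107  0.002     ]]
```

View pics/w23.png

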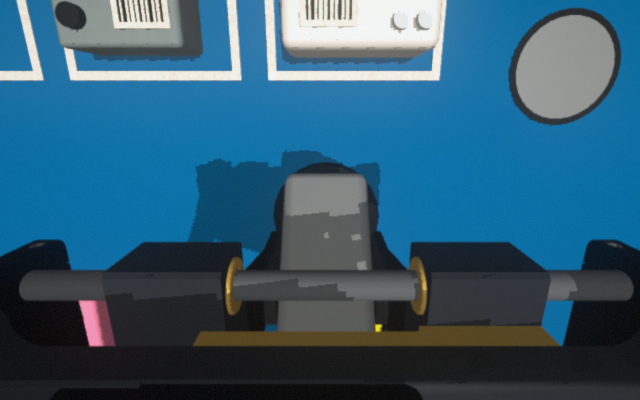

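View pics/t23.png

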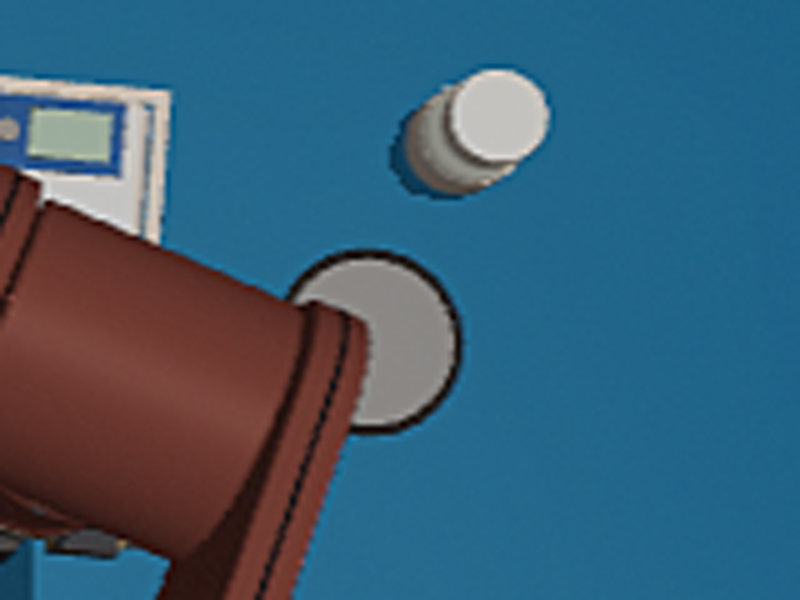

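arm_command(
  plan=[
    [[0.07,0.08,0.38],[0,0,0]],
    [[0.07,0.08,0.38],[0,0,0]],
    [[0,0,0],[0,0,0]],
    [[0,0,0],[0,0,0]],
    [[0,0,0],[0,0,0]],
  ],
)

```text
t: 24.95
ee_pos: [0.4878, -0.1342, 0.1751]
tcp_rot: [[0.996, -0.088, -0.001], [-0.088, -0.996, 0.0], [-0.001, -0.0, -1.0]]
wrist_force: [-0.4, 0.5, -2.5]
finger_gap: 0.0399
```

```bash
cat > aim.py <<'E'
from h import *
import sys
L=np.array([float(a) for a in sys.argv[1:4]])
s=r.read_state();R=s["tcp_rot"];x,y,z=R.T;y=-y;z=-z  # scanner axes: x=tool x, up=-tool z
w=s["ee_pos"]+.036*x-.026*z
a=np.deg2rad(40);l=np.cos(a)*x-np.sin(a)*z;n=np.cross(l,y)
d=L-w;print("t",s["t"],"pos",np.round(s["ee_pos"],4),"dist",round(d@l,4),"side",round(d@y*1000,1),"updown",round(d@n*1000,1),"mm; qvel",np.abs(s["qvel"]).max().round(4),"gap",s["finger_gap"])
E
python3 aim.py .6287 -.145 .058; python3 - <<'E'
from h import *
p=snap("side");crop(p,260,90,420,210,5,"s24.png")
p=snap("top");print(ray(p,[(380+370/5,105+341/5)],.002))
E
```

```text
t 24.95 pos [ 0.4878 -0.1342  0.1751] dist 0.1393 side 1.6 updown -1.9 mm; qvel 0.014 gap 0.039946858483064944
[[ 0.56848432 -0.36746018  0.002     ]]
```

View pics/s24.png

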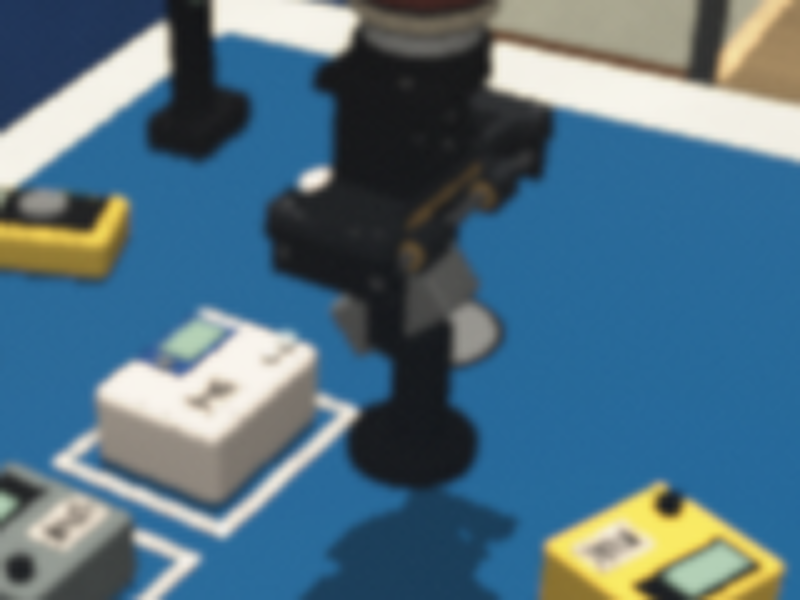

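Aim at the pump label is good (off by 2 mm or less at 139 mm). Now I'll hold still.

arm_command(
  plan=[
    [[0,0,0],[0,0,0]],
    [[0,0,0],[0,0,0]],
    [[0,0,0],[0,0,0]],
    [[0,0,0],[0,0,0]],
    [[0,0,0],[0,0,0]],
  ],
)

```text
t: 25.47
ee_pos: [0.488, -0.1336, 0.1759]
tcp_rot: [[0.996, -0.087, 0.0], [-0.087, -0.996, -0.0], [0.0, 0.0, -1.0]]
wrist_force: [0.8, 1.0, -3.5]
finger_gap: 0.0395
```

arm_command(
  plan=[
    [[0,0,0],[0,0,0]],
    [[0,0,0],[0,0,0]],
    [[0,0,0],[0,0,0]],
    [[0,0,0],[0,0,0]],
    [[0,0,0],[0,0,0]],
  ],
)

```text
t: 25.88
ee_pos: [0.4879, -0.1336, 0.1757]
tcp_rot: [[0.996, -0.087, 0.0], [-0.087, -0.996, 0.0], [-0.0, -0.0, -1.0]]
wrist_force: [-0.1, 0.8, -2.2]
finger_gap: 0.0395
```

arm_command(
  plan=[
    [[0,0,0],[0,0,0]],
    [[0,0,0],[0,0,0]],
    [[0,0,0],[0,0,0]],
    [[0,0,0],[0,0,0]],
    [[0,0,0],[0,0,0]],
  ],
)

```text
t: 26.3
ee_pos: [0.4879, -0.1336, 0.1757]
tcp_rot: [[0.996, -0.087, 0.0], [-0.087, -0.996, -0.0], [0.0, 0.0, -1.0]]
wrist_force: [0.3, -0.3, -3.2]
finger_gap: 0.04
```

arm_command(
  plan=[
    [[0,0,0],[0,0,0]],
    [[0,0,0],[0,0,0]],
    [[0,0,0],[0,0,0]],
  ],
)

```text
t: 26.55
ee_pos: [0.4879, -0.1336, 0.1757]
tcp_rot: [[0.996, -0.087, -0.0], [-0.087, -0.996, 0.0], [-0.0, -0.0, -1.0]]
wrist_force: [0.2, 1.0, -1.4]
finger_gap: 0.0402
```

```bash
python3 aim.py .6287 -.145 .058; python3 go.py .4988 .0136 .166 -.0885
```

```text
t 26.55 pos [ 0.4879 -0.1336  0.1757] dist 0.1396 side 0.9 updown -2.6 mm; qvel 0.0023 gap 0.04021317209987495
t=26.6 at [0.4879, -0.1336, 0.1757] yaw -0.087 zt [-0.  0.] F [ 0.2  1.  -1.4] gap 0.0402
n=6 row: [-0.01,-0.98,0.06] [0,0,0.00]  wide-arc only
```

arm_command(
  plan=[
    [[0,-0.8,0.06],[0,0,0]],
    [[0,-0.9,0.08],[0,0,0]],
    [[0,-0.9,0.06],[0,0,0]],
    [[0,-0.9,0.06],[0,0,0]],
    [[0,-0.9,0.06],[0,0,0]],
  ],
)

```text
t: 26.97
ee_pos: [0.4975, -0.0231, 0.1678]
tcp_rot: [[0.996, -0.088, 0.0], [-0.088, -0.996, -0.0], [0.0, 0.0, -1.0]]
wrist_force: [1.0, 0.7, -2.8]
finger_gap: 0.0396
```

arm_command(
  plan=[
    [[0,-0.9,0.06],[0,0,0]],
    [[0,-0.58,0],[0,0,0]],
    [[0,0,0],[0,0,0]],
    [[0,0,0],[0,0,0]],
    [[0,0,0],[0,0,0]],
  ],
)

```text
t: 27.38
ee_pos: [0.5008, 0.0124, 0.1663]
tcp_rot: [[0.996, -0.087, 0.0], [-0.087, -0.996, -0.0], [0.0, 0.0, -1.0]]
wrist_force: [0.4, 0.7, -2.3]
finger_gap: 0.0397
```

```bash
python3 aim.py .6408 .001 .05; python3 - <<'E'
from h import *
p=snap("side");crop(p,200,100,360,220,5,"s25.png")
p=snap("top");crop(p,380,105,540,225,5,"t25.png")
E
```

```text
t 27.3833 pos [0.5008 0.0124 0.1663] dist 0.1381 side 0.9 updown -2.0 mm; qvel 0.0157 gap 0.03972696235031331
```

View pics/t25.png

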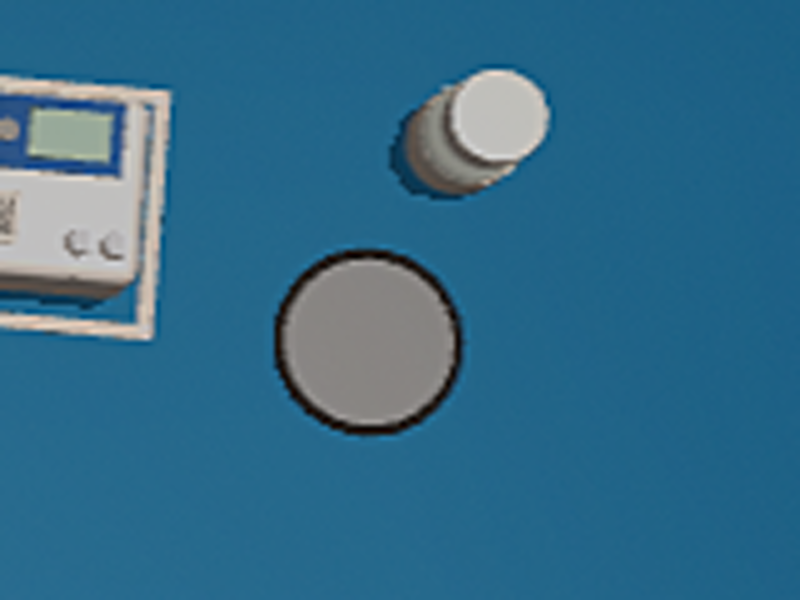

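View pics/s25.png

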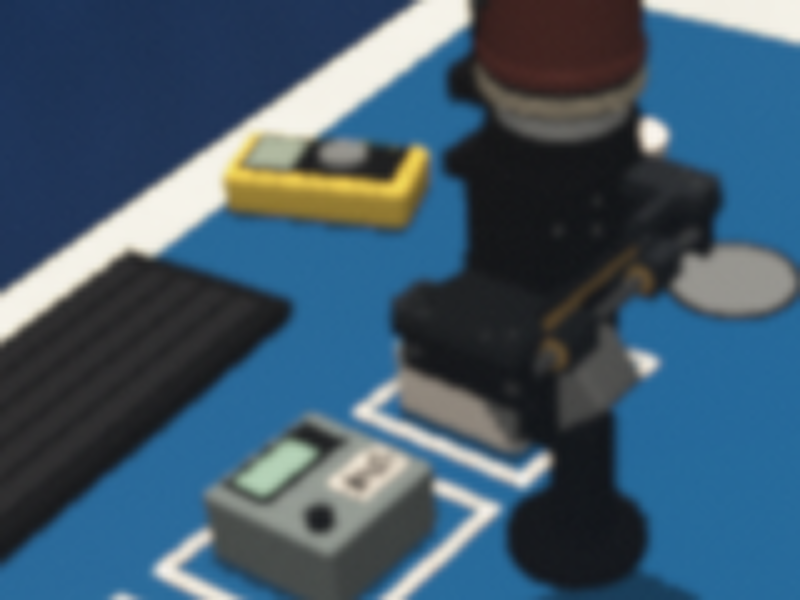

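arm_command(
  plan=[
    [[0,0,0],[0,0,0]],
    [[0,0,0],[0,0,0]],
    [[0,0,0],[0,0,0]],
    [[0,0,0],[0,0,0]],
    [[0,0,0],[0,0,0]],
  ],
)

```text
t: 27.9
ee_pos: [0.5007, 0.0126, 0.1663]
tcp_rot: [[0.996, -0.087, -0.0], [-0.087, -0.996, -0.0], [-0.0, 0.0, -1.0]]
wrist_force: [-0.6, 0.8, -2.6]
finger_gap: 0.04
```

arm_command(
  plan=[
    [[0,0,0],[0,0,0]],
    [[0,0,0],[0,0,0]],
    [[0,0,0],[0,0,0]],
    [[0,0,0],[0,0,0]],
    [[0,0,0],[0,0,0]],
  ],
)

```text
t: 28.32
ee_pos: [0.5007, 0.0129, 0.1663]
tcp_rot: [[0.996, -0.087, 0.0], [-0.087, -0.996, -0.0], [0.0, 0.0, -1.0]]
wrist_force: [-0.2, -0.5, -2.1]
finger_gap: 0.0401
```

arm_command(
  plan=[
    [[0,0,0],[0,0,0]],
    [[0,0,0],[0,0,0]],
    [[0,0,0],[0,0,0]],
    [[0,0,0],[0,0,0]],
    [[0,0,0],[0,0,0]],
  ],
)

```text
t: 28.73
ee_pos: [0.5007, 0.0128, 0.1662]
tcp_rot: [[0.996, -0.087, 0.0], [-0.087, -0.996, 0.0], [0.0, -0.0, -1.0]]
wrist_force: [0.4, 0.3, -2.5]
finger_gap: 0.0399
```

arm_command(
  plan=[
    [[0,0,0],[0,0,0]],
    [[0,0,0],[0,0,0]],
    [[0,0,0],[0,0,0]],
  ],
)

```text
t: 28.98
ee_pos: [0.5007, 0.0128, 0.1662]
tcp_rot: [[0.996, -0.087, -0.0], [-0.087, -0.996, -0.0], [-0.0, 0.0, -1.0]]
wrist_force: [-0.3, 0.2, -2.6]
finger_gap: 0.04
```

```bash
python3 aim.py .6408 .001 .05; python3 go.py .521 .219 .161 -.0885
```

```text
t 28.9833 pos [0.5007 0.0128 0.1662] dist 0.1381 side 0.4 updown -1.9 mm; qvel 0.0014 gap 0.03998537579567049
t=29.0 at [0.5007, 0.0128, 0.1662] yaw -0.087 zt [-0.0001 -0.    ] F [-0.3  0.2 -2.6] gap 0.0400
n=9 row: [0.01,-0.92,0.02] [0,0,0.00]  wide-arc only
```

arm_command(
  plan=[
    [[0.01,-0.7,0.02],[0,0,0]],
    [[0.01,-0.95,0.02],[0,0,0]],
    [[0.01,-0.95,0.02],[0,0,0]],
    [[0.01,-0.95,0.02],[0,0,0]],
    [[0.01,-0.95,0.02],[0,0,0]],
  ],
)

```text
t: 29.4
ee_pos: [0.5118, 0.1258, 0.1638]
tcp_rot: [[0.996, -0.087, 0.0], [-0.087, -0.996, -0.0], [0.0, -0.0, -1.0]]
wrist_force: [-0.0, -0.1, -1.6]
finger_gap: 0.0398
```

arm_command(
  plan=[
    [[0.01,-0.95,0.02],[0,0,0]],
    [[0.01,-0.95,0.02],[0,0,0]],
    [[0.01,-0.95,0.02],[0,0,0]],
    [[0.01,-0.7,0.02],[0,0,0]],
    [[0,-0.23,0],[0,0,0]],
  ],
)

```text
t: 29.82
ee_pos: [0.5209, 0.2213, 0.1617]
tcp_rot: [[0.996, -0.085, 0.0], [-0.085, -0.996, 0.001], [-0.0, -0.001, -1.0]]
wrist_force: [-1.0, -0.9, -2.1]
finger_gap: 0.04
```

arm_command(
  plan=[
    [[0,0,0],[0,0,0]],
    [[0,0,0],[0,0,0]],
    [[0,0,0],[0,0,0]],
  ],
)

```text
t: 30.07
ee_pos: [0.5209, 0.2179, 0.1616]
tcp_rot: [[0.996, -0.088, -0.0], [-0.088, -0.996, -0.001], [-0.0, 0.001, -1.0]]
wrist_force: [-1.0, -0.7, -2.2]
finger_gap: 0.0399
```

```bash
python3 aim.py .6632 .2071 .045; python3 - <<'E'
from h import *
p=snap("side","s26.png");
E
```

```text
t 30.0667 pos [0.5209 0.2179 0.1616] dist 0.1399 side 1.8 updown -0.8 mm; qvel 0.0076 gap 0.03985571660392267
```

View pics/s26.png

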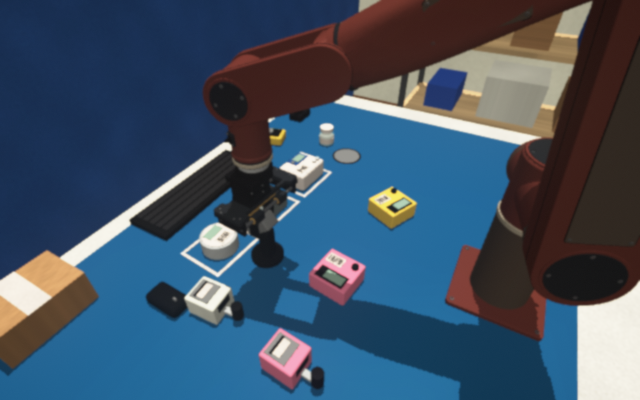

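arm_command(
  plan=[
    [[0,0,0],[0,0,0]],
    [[0,0,0],[0,0,0]],
    [[0,0,0],[0,0,0]],
    [[0,0,0],[0,0,0]],
    [[0,0,0],[0,0,0]],
  ],
)

```text
t: 30.53
ee_pos: [0.5211, 0.2187, 0.1618]
tcp_rot: [[0.996, -0.087, 0.0], [-0.087, -0.996, 0.0], [0.0, -0.0, -1.0]]
wrist_force: [-0.5, 0.6, -2.9]
finger_gap: 0.0394
```

arm_command(
  plan=[
    [[0,0,0],[0,0,0]],
    [[0,0,0],[0,0,0]],
    [[0,0,0],[0,0,0]],
    [[0,0,0],[0,0,0]],
    [[0,0,0],[0,0,0]],
  ],
)

```text
t: 30.95
ee_pos: [0.521, 0.2189, 0.1617]
tcp_rot: [[0.996, -0.087, -0.0], [-0.087, -0.996, 0.0], [-0.0, -0.0, -1.0]]
wrist_force: [-0.6, -0.2, -2.8]
finger_gap: 0.0401
```

arm_command(
  plan=[
    [[0,0,0],[0,0,0]],
    [[0,0,0],[0,0,0]],
    [[0,0,0],[0,0,0]],
    [[0,0,0],[0,0,0]],
    [[0,0,0],[0,0,0]],
  ],
)

```text
t: 31.37
ee_pos: [0.521, 0.2189, 0.1617]
tcp_rot: [[0.996, -0.087, -0.0], [-0.087, -0.996, 0.0], [-0.0, -0.0, -1.0]]
wrist_force: [0.1, 0.9, -2.5]
finger_gap: 0.0397
```

arm_command(
  plan=[
    [[0,0,0],[0,0,0]],
    [[0,0,0],[0,0,0]],
    [[0,0,0],[0,0,0]],
  ],
)

```text
t: 31.62
ee_pos: [0.521, 0.2189, 0.1617]
tcp_rot: [[0.996, -0.087, -0.0], [-0.087, -0.996, 0.0], [-0.0, -0.0, -1.0]]
wrist_force: [0.1, -0.0, -1.9]
finger_gap: 0.04
```

```bash
python3 aim.py .6632 .2071 .045; python3 - <<'E'
from h import *
p=snap("side");crop(p,180,140,380,280,4,'s27.png')
print(ray(p,[(223,237)],.045))
E
python3 go.py .574 -.3645 .20 .12
```

```text
t 31.6167 pos [0.521  0.2189 0.1617] dist 0.14 side 0.7 updown -0.9 mm; qvel 0.0017 gap 0.040023165818473164
[[0.66162273 0.21214888 0.045     ]]
t=31.7 at [0.521, 0.2189, 0.1617] yaw -0.087 zt [-0.  0.] F [ 0.8 -0.1 -2.9] gap 0.0397
n=24 row: [0.08,0.97,-0.06] [0,0,-0.11]  wide-arc only
```

View pics/s27.png

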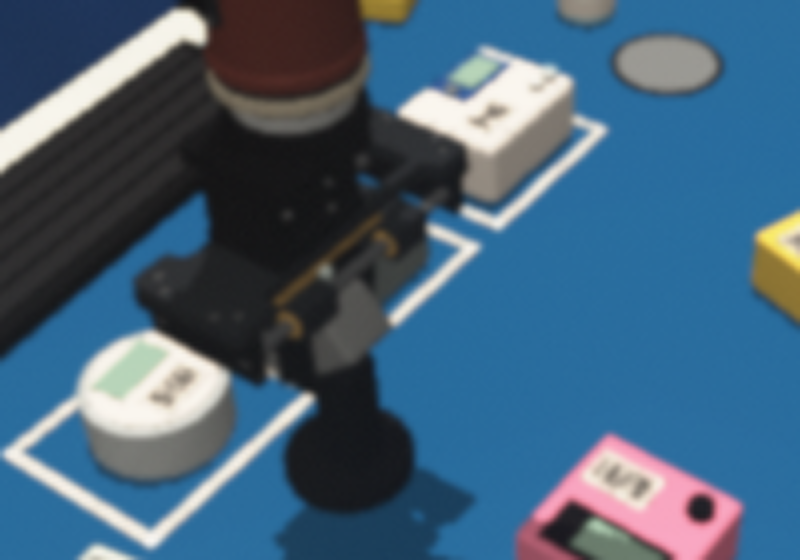

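arm_command(
  plan=[
    [[0.0,0.6,-0.3],[0,0,-0.11]],
    [[0.0,0.97,-0.3],[0,0,-0.11]],
    [[0.05,0.97,-0.3],[0,0,-0.11]],
    [[0.05,0.97,-0.3],[0,0,-0.11]],
    [[0.05,0.97,-0.3],[0,0,-0.11]],
  ],
)

```text
t: 32.08
ee_pos: [0.5169, 0.106, 0.1996]
tcp_rot: [[0.999, -0.042, 0.0], [-0.042, -0.999, 0.0], [0.0, -0.0, -1.0]]
wrist_force: [0.1, -0.1, -2.3]
finger_gap: 0.04
```

arm_command(
  plan=[
    [[0.08,0.97,0],[0,0,-0.11]],
    [[0.08,0.97,0],[0,0,-0.11]],
    [[0.08,0.97,0],[0,0,-0.11]],
    [[0.08,0.97,0],[0,0,-0.11]],
    [[0.08,0.97,0],[0,0,-0.11]],
  ],
)

```text
t: 32.5
ee_pos: [0.5239, -0.0157, 0.1994]
tcp_rot: [[1.0, 0.001, 0.0], [0.001, -1.0, -0.0], [0.0, 0.0, -1.0]]
wrist_force: [-0.5, 0.2, -2.0]
finger_gap: 0.0399
```

arm_command(
  plan=[
    [[0.08,0.97,0],[0,0,-0.11]],
    [[0.08,0.97,0],[0,0,-0.11]],
    [[0.08,0.97,0],[0,0,-0.11]],
    [[0.08,0.97,0],[0,0,-0.11]],
    [[0.08,0.97,0],[0,0,-0.11]],
  ],
)

```text
t: 32.92
ee_pos: [0.5362, -0.1368, 0.1993]
tcp_rot: [[0.999, 0.045, 0.0], [0.045, -0.999, -0.0], [0.0, 0.0, -1.0]]
wrist_force: [0.3, 0.1, -4.0]
finger_gap: 0.0398
```

arm_command(
  plan=[
    [[0.08,0.97,0],[0,0,-0.11]],
    [[0.08,0.97,0],[0,0,-0.11]],
    [[0.08,0.97,0],[0,0,-0.11]],
    [[0.08,0.97,0],[0,0,-0.11]],
    [[0.08,0.97,0],[0,0,-0.11]],
  ],
)

```text
t: 33.33
ee_pos: [0.5538, -0.2572, 0.1992]
tcp_rot: [[0.996, 0.089, -0.0], [0.089, -0.996, 0.0], [-0.0, -0.0, -1.0]]
wrist_force: [0.8, 0.2, -3.3]
finger_gap: 0.0399
```

```bash
python3 go.py .574 -.3645 .16 .12
```

```text
t=33.3 at [0.5538, -0.2572, 0.1992] yaw 0.089 zt [-0.      0.0001] F [ 0.8  0.2 -3.3] gap 0.0399
n=5 row: [0.07,0.87,0.31] [0,0,-0.08]  wide-arc only
```

arm_command(
  plan=[
    [[0.07,0.9,0.3],[0,0,-0.08]],
    [[0.07,0.9,0.3],[0,0,-0.08]],
    [[0.07,0.9,0.3],[0,0,-0.08]],
    [[0.07,0.85,0.3],[0,0,-0.08]],
    [[0.07,0.8,0.3],[0,0,-0.08]],
  ],
)

```text
t: 33.75
ee_pos: [0.5734, -0.3646, 0.1611]
tcp_rot: [[0.993, 0.12, -0.0], [0.12, -0.993, 0.0], [-0.0, -0.0, -1.0]]
wrist_force: [1.2, 0.5, -1.3]
finger_gap: 0.0399
```

arm_command(
  plan=[
    [[0,0,0],[0,0,0]],
    [[0,0,0],[0,0,0]],
  ],
)

```text
t: 33.92
ee_pos: [0.5728, -0.3639, 0.1605]
tcp_rot: [[0.993, 0.119, -0.002], [0.119, -0.993, 0.001], [-0.001, -0.002, -1.0]]
wrist_force: [-1.1, 1.6, -2.5]
finger_gap: 0.0399
```

```bash
python3 go.py .574 -.365 .107 .12; python3 - <<'E'
from h import *
p=snap("wrist","w28.png")
p=snap("side");crop(p,280,80,400,180,5,'s28.png')
p=snap("top");crop(p,400,105,520,205,5,"t28.png")
E
```

```text
t=33.9 at [0.5728, -0.3639, 0.1605] yaw 0.119 zt [-0.0015  0.0014] F [-1.1  1.6 -2.5] gap 0.0399
n=3 row: [0.01,0.02,0.71] [0,0,-0.00]  wide-arc only
```

View pics/s28.png

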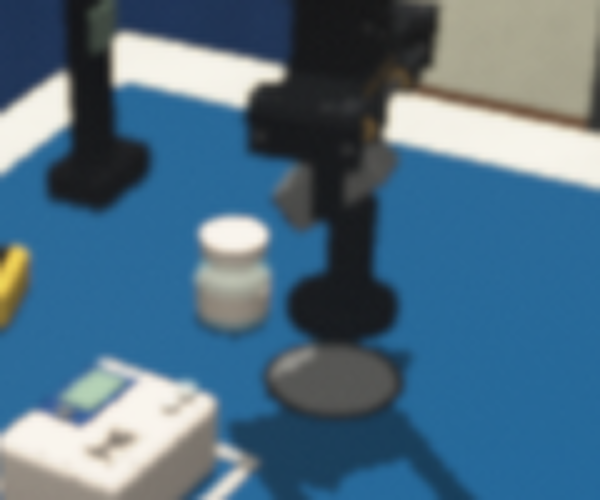

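View pics/w28.png

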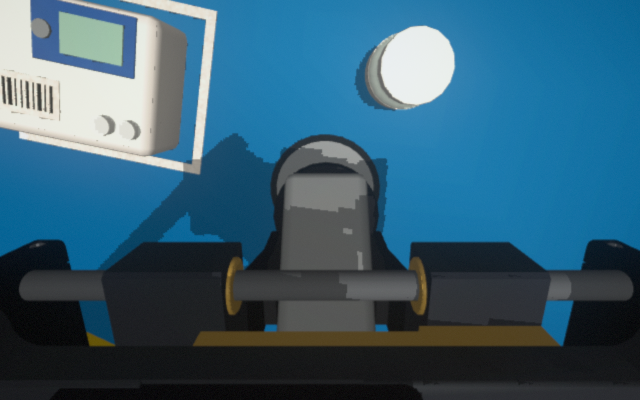

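arm_command(
  plan=[
    [[0.01,0.01,0.6],[0,0,0]],
    [[0.01,0,0.6],[0,0,0]],
    [[0.01,0,0.5],[0,0,0]],
    [[0,0,0.3],[0,0,0]],
    [[0,0,0],[0,0,0]],
  ],
)

```text
t: 34.48
ee_pos: [0.5724, -0.3616, 0.1075]
tcp_rot: [[0.993, 0.121, -0.005], [0.121, -0.993, 0.004], [-0.004, -0.005, -1.0]]
wrist_force: [-0.8, -0.1, -2.7]
finger_gap: 0.0398
```

arm_command(
  plan=[
    [[0,0,0.1],[0,0,0]],
    [[0,0,0.06],[0,0,0]],
    [[0,0,0],[0,0,0]],
  ],
)

```text
t: 34.73
ee_pos: [0.5745, -0.3636, 0.108]
tcp_rot: [[0.993, 0.121, 0.001], [0.121, -0.993, -0.0], [0.0, 0.0, -1.0]]
wrist_force: [0.4, -0.4, -2.9]
finger_gap: 0.0398
```

```bash
python3 go.py .574 -.365 .105 .12; python3 - <<'E'
from h import *
p=snap("wrist","w29.png")
p=snap("side");crop(p,280,80,400,180,5,'s29.png')
E
```

```text
t=34.7 at [0.5745, -0.3636, 0.108] yaw 0.121 zt [ 0.0005 -0.0004] F [ 0.4 -0.4 -2.9] gap 0.0398
n=1 row: [-0.03,0.05,0.12] [0,0,0.01]  wide-arc only
```

View pics/s29.png

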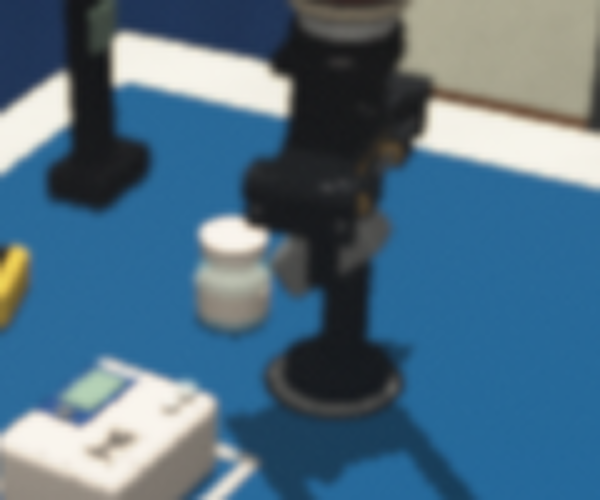

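View pics/w29.png

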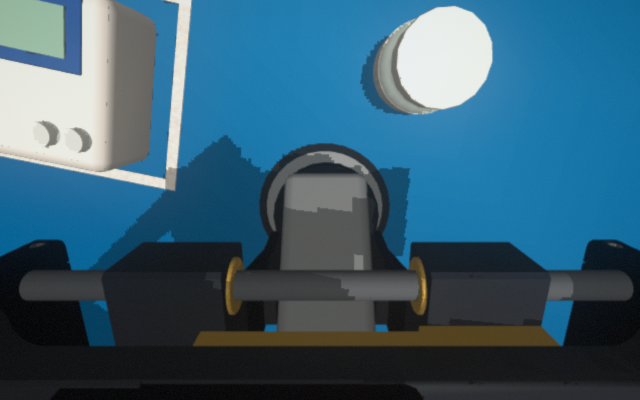

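arm_command(
  plan=[
    [[0.02,0.05,0.08],[0,0,0]],
    [[0,0,0.03],[0,0,0]],
    [[0,0,0],[0,0,0]],
    [[0,0,0],[0,0,0]],
  ],
)

```text
t: 35.17
ee_pos: [0.5748, -0.3646, 0.105]
tcp_rot: [[0.993, 0.12, -0.0], [0.12, -0.993, 0.0], [-0.0, -0.0, -1.0]]
wrist_force: [0.4, -0.1, -1.9]
finger_gap: 0.0399
```

```bash
python3 go.py .574 -.365 .105 .12
```

```text
t=35.2 at [0.5748, -0.3646, 0.105] yaw 0.121 zt [-0.0001  0.0001] F [ 0.4 -0.1 -1.9] gap 0.0399
n=1 row: [-0.04,0.01,-0.00] [0,0,0.01]  wide-arc only
```

arm_command(
  plan=[
    [[0,0,0.03],[0,0,0]],
    [[0,0,0],[0,0,0]],
    [[0,0,0],[0,0,0]],
  ],
)

```text
t: 35.42
ee_pos: [0.575, -0.3647, 0.1044]
tcp_rot: [[0.993, 0.12, 0.0], [0.12, -0.993, -0.0], [0.0, 0.0, -1.0]]
wrist_force: [0.5, -1.3, -2.0]
finger_gap: 0.0399
```

arm_command(
  plan=[
    [[0,0,0],[0,0,0]],
    [[0,0,0],[0,0,0]],
    [[0,0,0],[0,0,0]],
    [[0,0,0],[0,0,0]],
    [[0,0,0],[0,0,0]],
  ],
  gripper=0,
)

```text
t: 35.83
ee_pos: [0.575, -0.3647, 0.1045]
tcp_rot: [[0.993, 0.121, 0.0], [0.121, -0.993, -0.0], [0.0, 0.0, -1.0]]
wrist_force: [0.6, -0.0, -0.3]
finger_gap: 0.0655
```

arm_command(
  plan=[
    [[0,0,0],[0,0,0]],
    [[0,0,0],[0,0,0]],
    [[0,0,0],[0,0,0]],
  ],
)

```text
t: 36.08
ee_pos: [0.5749, -0.3646, 0.1042]
tcp_rot: [[0.993, 0.121, 0.0], [0.121, -0.993, -0.0], [0.0, 0.0, -1.0]]
wrist_force: [0.5, -0.3, -0.0]
finger_gap: 0.0831
```

arm_command(
  plan=[
    [[0,0,-0.5],[0,0,0]],
    [[0,0,-0.9],[0,0,0]],
    [[0,0,-1],[0,0,0]],
    [[0,0,-1],[0,0,0]],
    [[-0.3,0,-1],[0,0,0]],
  ],
)

```text
t: 36.5
ee_pos: [0.5682, -0.3652, 0.2165]
tcp_rot: [[0.993, 0.121, 0.001], [0.121, -0.993, -0.0], [0.001, 0.001, -1.0]]
wrist_force: [0.1, -0.8, 0.9]
finger_gap: 0.0872
```

arm_command(
  plan=[
    [[-0.7,0,-0.8],[0,0,0]],
    [[-0.7,0,-0.5],[0,0,0]],
    [[-0.5,0,0],[0,0,0]],
    [[0,0,0],[0,0,0]],
  ],
)

```text
t: 36.83
ee_pos: [0.5192, -0.3723, 0.2497]
tcp_rot: [[0.993, 0.119, 0.002], [0.119, -0.993, -0.003], [0.002, 0.003, -1.0]]
wrist_force: [-0.0, -0.4, -0.9]
finger_gap: 0.0872
```

```bash
python3 - <<'E'
from h import *
p=snap("wrist");crop(p,260,40,420,180,4,"w30.png")
cv2.imwrite("pics/w30.png",cv2.convertScaleAbs(cv2.imread("pics/w30.png"),alpha=1.6,beta=20))
p=snap("side");crop(p,280,80,400,180,5,'s30.png')
p=snap("top");crop(p,205,95,365,175,5,"t30.png");crop(p,330,100,490,200,5,"t31.png")
print(r.read_state()['ee_pos'])
E
```

```text
[ 0.52054466 -0.3710937   0.2469456 ]
```

View pics/w30.png

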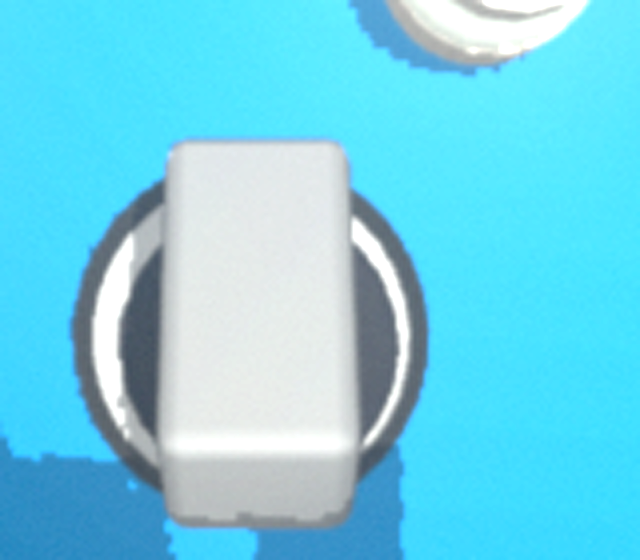

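View pics/s30.png

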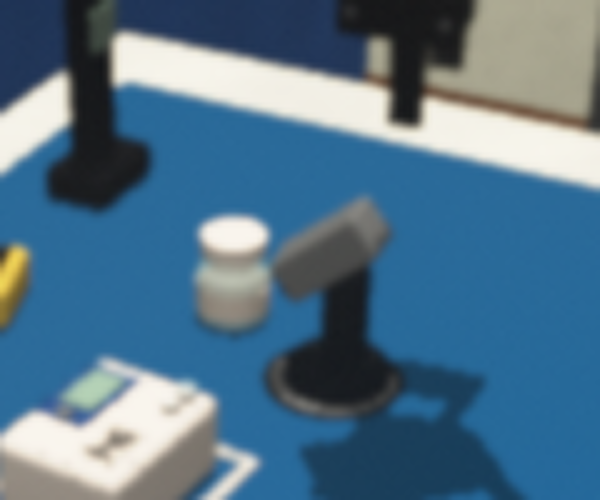

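View pics/t30.png

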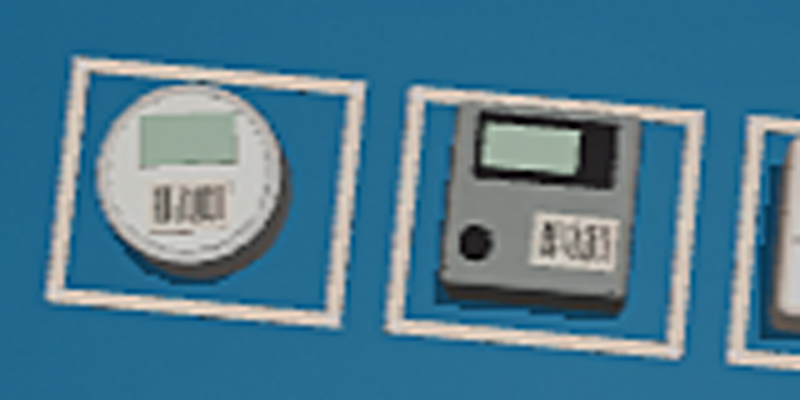

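View pics/t31.png

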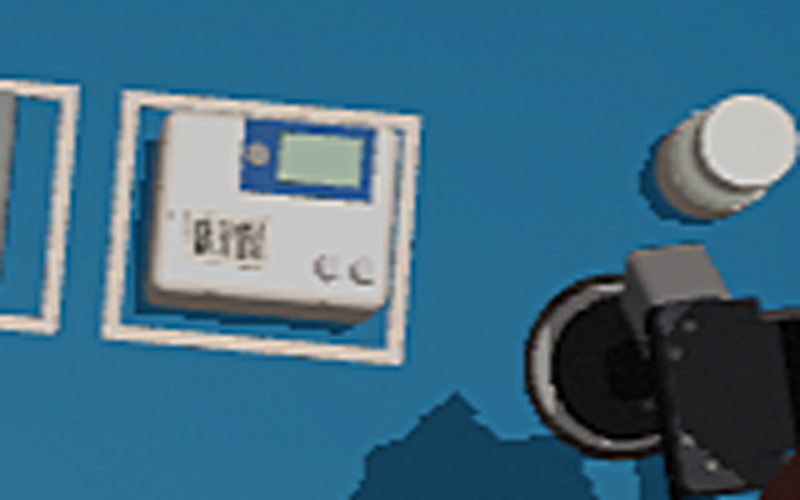

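```bash
python3 go.py .43 .35 .2 .06
```

```text
t=37.0 at [0.5205, -0.3711, 0.2469] yaw 0.121 zt [0.0004 0.0002] F [-0.4  0.3  0.1] gap 0.0868
n=30 row: [-0.03,-0.97,0.06] [0,0,0.03]  wide-arc only
```

arm_command(
  plan=[
    [[-0.03,-0.97,0.0],[0,0,0.03]],
    [[-0.03,-0.97,0.0],[0,0,0.03]],
    [[-0.03,-0.97,0.0],[0,0,0.03]],
    [[-0.03,-0.97,0.0],[0,0,0.03]],
    [[-0.03,-0.97,0.0],[0,0,0.03]],
  ],
)

```text
t: 37.4
ee_pos: [0.5027, -0.2496, 0.2459]
tcp_rot: [[0.994, 0.109, -0.001], [0.109, -0.994, 0.001], [-0.001, -0.001, -1.0]]
wrist_force: [-0.4, 0.9, -0.4]
finger_gap: 0.0871
```

arm_command(
  plan=[
    [[-0.03,-0.97,0.06],[0,0,0.03]],
    [[-0.03,-0.97,0.06],[0,0,0.03]],
    [[-0.03,-0.97,0.06],[0,0,0.03]],
    [[-0.03,-0.97,0.06],[0,0,0.03]],
    [[-0.03,-0.97,0.06],[0,0,0.03]],
  ],
)

```text
t: 37.82
ee_pos: [0.4863, -0.1293, 0.2386]
tcp_rot: [[0.995, 0.097, -0.001], [0.097, -0.995, 0.001], [-0.001, -0.001, -1.0]]
wrist_force: [0.1, -0.0, 0.8]
finger_gap: 0.0871
```

arm_command(
  plan=[
    [[-0.03,-0.97,0.06],[0,0,0.03]],
    [[-0.03,-0.97,0.06],[0,0,0.03]],
    [[-0.03,-0.97,0.06],[0,0,0.03]],
    [[-0.03,-0.97,0.06],[0,0,0.03]],
    [[-0.03,-0.97,0.06],[0,0,0.03]],
  ],
)

```text
t: 38.23
ee_pos: [0.4712, -0.0089, 0.2313]
tcp_rot: [[0.996, 0.085, -0.001], [0.085, -0.996, 0.001], [-0.001, -0.001, -1.0]]
wrist_force: [0.3, 0.8, 0.1]
finger_gap: 0.0873
```

arm_command(
  plan=[
    [[-0.03,-0.97,0.06],[0,0,0.03]],
    [[-0.03,-0.97,0.06],[0,0,0.03]],
    [[-0.03,-0.97,0.06],[0,0,0.03]],
    [[-0.03,-0.97,0.06],[0,0,0.03]],
    [[-0.03,-0.97,0.06],[0,0,0.03]],
  ],
)

```text
t: 38.65
ee_pos: [0.4577, 0.1117, 0.2238]
tcp_rot: [[0.997, 0.073, -0.001], [0.073, -0.997, 0.0], [-0.001, -0.0, -1.0]]
wrist_force: [0.4, 0.0, -0.1]
finger_gap: 0.087
```

arm_command(
  plan=[
    [[-0.03,-0.97,0.06],[0,0,0.03]],
    [[-0.03,-0.97,0.06],[0,0,0.03]],
    [[-0.03,-0.97,0.06],[0,0,0.03]],
    [[-0.03,-0.97,0.06],[0,0,0.03]],
    [[-0.03,-0.97,0.06],[0,0,0.03]],
  ],
)

```text
t: 39.07
ee_pos: [0.4455, 0.2325, 0.2162]
tcp_rot: [[0.998, 0.062, -0.001], [0.062, -0.998, -0.0], [-0.001, 0.0, -1.0]]
wrist_force: [1.1, 0.5, -0.3]
finger_gap: 0.0871
```

arm_command(
  plan=[
    [[-0.03,-0.97,0.06],[0,0,0.03]],
    [[-0.03,-0.97,0.06],[0,0,0.03]],
    [[-0.03,-0.97,0.06],[0,0,0.03]],
    [[-0.03,-0.97,0.06],[0,0,0.03]],
    [[-0.03,-0.7,0.06],[0,0,0.03]],
  ],
)

```text
t: 39.48
ee_pos: [0.435, 0.3473, 0.2085]
tcp_rot: [[0.999, 0.05, -0.001], [0.05, -0.999, 0.0], [-0.001, -0.0, -1.0]]
wrist_force: [-0.1, 0.7, -0.4]
finger_gap: 0.0874
```

arm_command(
  plan=[
    [[0,0,0],[0,0,0]],
    [[0,0,0],[0,0,0]],
  ],
)

```text
t: 39.65
ee_pos: [0.435, 0.3457, 0.2083]
tcp_rot: [[0.999, 0.051, -0.002], [0.051, -0.999, -0.001], [-0.002, 0.001, -1.0]]
wrist_force: [-0.4, -0.2, 0.1]
finger_gap: 0.0869
```

```bash
python3 go.py .43 .35 .2 .06; python3 - <<'E'
from h import *
p=snap("wrist","w32.png")
p=snap("top");crop(p,330,100,490,200,5,"t32.png")
E
```

```text
t=39.6 at [0.435, 0.3457, 0.2083] yaw 0.051 zt [-0.0015 -0.001 ] F [-0.4 -0.2  0.1] gap 0.0869
n=1 row: [-0.19,-0.18,0.33] [0,0,-0.11]  wide-arc only
```

View pics/w32.png

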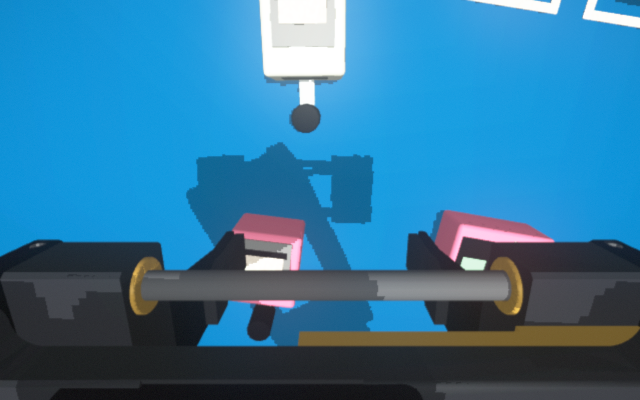

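View pics/t32.png

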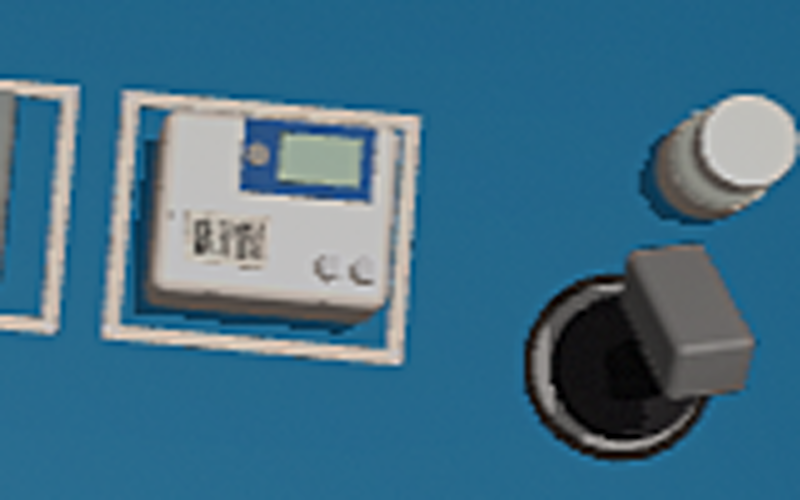

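```bash
python3 - <<'E'
from h import *
p=snap("wrist")
print("knob",ray(p,[(306,117),(291,117),(320,117)],.052))
W=ray(p,[(264,74),(344,72),(260,0),(345,0)],.056);print("front L R, sides",W)
print("pink far edge",ray(p,[(243,214),(304,222)],.056))
crop(p,240,0,380,140,5,"w33.png")
E
```

```text
knob [[0.49857804 0.36294654 0.052     ]
 [0.49790923 0.37622884 0.052     ]
 [0.49920237 0.3505475  0.052     ]]
front L R, sides [[0.53226361 0.3993649  0.056     ]
 [0.53726219 0.33194645 0.056     ]
 [0.5876416  0.40246873 0.056     ]
 [0.59109782 0.33469279 0.056     ]]
pink far edge [[0.40621387 0.41947197 0.056     ]
 [0.40100973 0.36134121 0.056     ]]
```

View pics/w33.png

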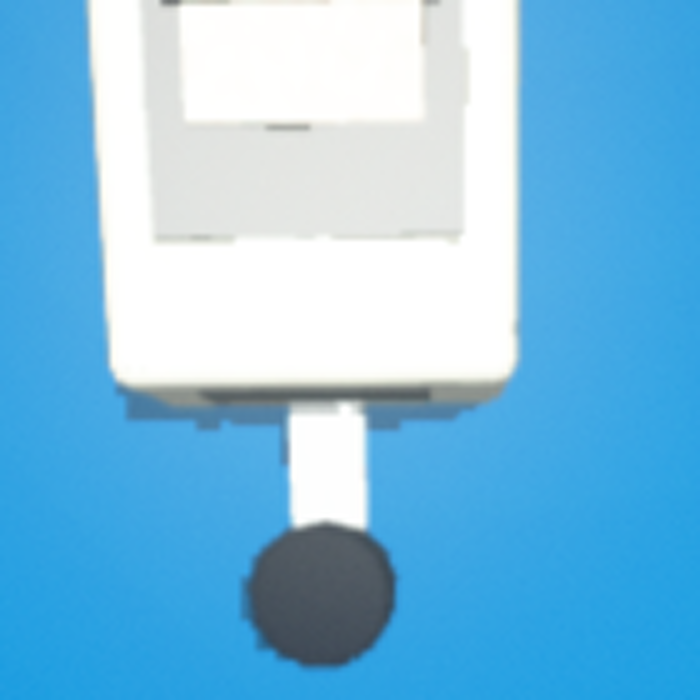

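```bash
python3 go.py .498 .362 .1 .05;
```

```text
t=39.8 at [0.4358, 0.3442, 0.209] yaw 0.049 zt [-0.0005 -0.0006] F [ 0.9 -0.1 -0.9] gap 0.0871
n=6 row: [0.42,-0.10,0.73] [0,0,-0.00]  wide-arc only
```

arm_command(
  plan=[
    [[0.42,-0.1,0.73],[0,0,0]],
    [[0.42,-0.1,0.73],[0,0,0]],
    [[0.42,-0.1,0.73],[0,0,0]],
    [[0.42,-0.1,0.73],[0,0,0]],
    [[0.42,-0.1,0.73],[0,0,0]],
  ],
  gripper=0.3,
)

```text
t: 40.22
ee_pos: [0.4885, 0.3589, 0.1175]
tcp_rot: [[0.999, 0.047, 0.0], [0.047, -0.999, 0.0], [0.0, -0.0, -1.0]]
wrist_force: [0.4, -0.1, -0.3]
finger_gap: 0.064
```

arm_command(
  plan=[
    [[0.42,-0.1,0.73],[0,0,0]],
    [[0,0,0],[0,0,0]],
    [[0,0,0],[0,0,0]],
  ],
)

```text
t: 40.47
ee_pos: [0.4975, 0.3614, 0.0986]
tcp_rot: [[0.999, 0.047, -0.003], [0.047, -0.999, -0.002], [-0.003, 0.001, -1.0]]
wrist_force: [0.9, -0.7, 0.1]
finger_gap: 0.0611
```

```bash
python3 go.py .498 .362 .04 .05;python3 - <<'E'
from h import *
p=snap("wrist","w34.png")
print("knob",ray(p,[(326,233)],.052))
E
```

```text
t=40.5 at [0.4975, 0.3614, 0.0986] yaw 0.047 zt [-0.0027 -0.0015] F [ 0.9 -0.7  0.1] gap 0.0611
n=3 row: [0.01,-0.01,0.78] [0,0,-0.01]  wide-arc only
knob [[0.49584762 0.35917498 0.052     ]]
```

View pics/w34.png

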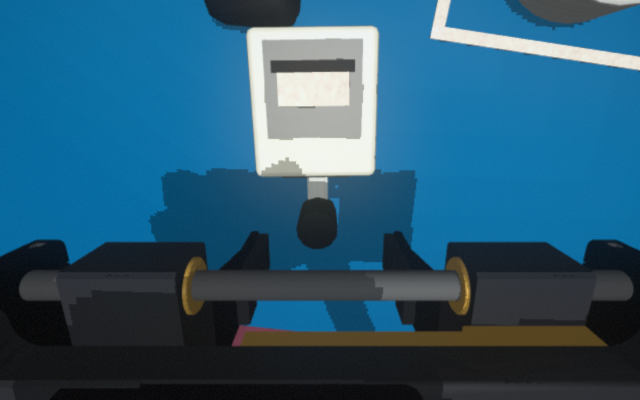

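```bash
python3 - <<'E'
from h import *
p=snap("wrist")
print("knob",ray(p,[(317,229)],.052))
W=ray(p,[(248,30),(258,170),(378,30),(375,170)],.056);print(W)
print(np.arctan2(*(W[0]-W[1])[[1,0]]),np.arctan2(*(W[2]-W[3])[[1,0]]))
E
```

```text
knob [[0.49822411 0.3655348  0.052     ]]
[[0.60799732 0.40567521 0.056     ]
 [0.53464535 0.40111056 0.056     ]
 [0.61129722 0.33857408 0.056     ]
 [0.53792911 0.3334881  0.056     ]]
0.06214933731758065 0.06921074933934213
```

arm_command(
  plan=[
    [[0.02,-0.14,0.4],[0,0,-0.16]],
    [[0,0,0.7],[0,0,0]],
    [[0,0,0.75],[0,0,0]],
    [[0,0,0.5],[0,0,0]],
    [[0,0,0],[0,0,0]],
  ],
)

```text
t: 40.98
ee_pos: [0.4961, 0.3654, 0.0382]
tcp_rot: [[0.998, 0.062, -0.004], [0.062, -0.998, -0.002], [-0.004, 0.002, -1.0]]
wrist_force: [-0.1, -0.3, -0.2]
finger_gap: 0.061
```

```bash
python3 go.py .498 .365 .04 .06;python3 - <<'E'
from h import *
p=snap("wrist","w35.png")
E
```

```text
t=41.0 at [0.4961, 0.3654, 0.0382] yaw 0.062 zt [-0.0041 -0.0022] F [-0.1 -0.3 -0.2] gap 0.0610
n=1 row: [0.08,0.02,-0.07] [0,0,0.03]  wide-arc only
```

View pics/w35.png

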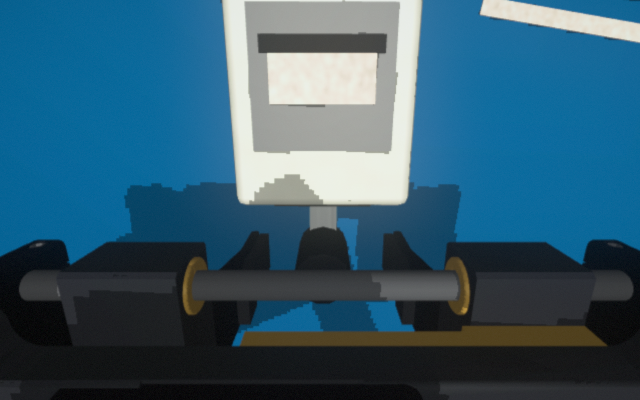

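arm_command(
  plan=[
    [[0,0,0],[0,0,0]],
    [[0,0,0],[0,0,0]],
    [[0,0,0],[0,0,0]],
    [[0,0,0],[0,0,0]],
    [[0,0,0],[0,0,0]],
  ],
  gripper=1,
  newtons=40,
)

```text
t: 41.45
ee_pos: [0.4987, 0.3665, 0.0418]
tcp_rot: [[0.998, 0.062, 0.001], [0.062, -0.998, 0.001], [0.001, -0.001, -1.0]]
wrist_force: [0.4, 0.8, 0.1]
finger_gap: 0.0356
```

arm_command(
  plan=[
    [[0,0,0],[0,0,0]],
    [[0,0,0],[0,0,0]],
    [[0,0,0],[0,0,0]],
    [[0,0,0],[0,0,0]],
    [[0,0,0],[0,0,0]],
  ],
)

```text
t: 41.87
ee_pos: [0.4984, 0.3669, 0.0413]
tcp_rot: [[0.998, 0.062, 0.001], [0.062, -0.998, 0.001], [0.001, -0.001, -1.0]]
wrist_force: [-1.9, 4.0, 1.3]
finger_gap: 0.0253
```

```bash
python3 go.py .456 .362 .04 .06
```

```text
t=41.9 at [0.4984, 0.3669, 0.0413] yaw 0.062 zt [0.0005 0.0011] F [-1.9  4.   1.3] gap 0.0253
n=2 row: [-0.85,0.05,0.03] [0,0,0.01]  wide-arc only
```

arm_command(
  plan=[
    [[-0.3,0,0],[0,0,0]],
    [[-0.3,0,0],[0,0,0]],
    [[-0.3,0,0],[0,0,0]],
    [[-0.3,0,0],[0,0,0]],
    [[-0.3,0,0],[0,0,0]],
  ],
)

```text
t: 42.28
ee_pos: [0.4629, 0.3648, 0.0415]
tcp_rot: [[0.998, 0.061, 0.005], [0.061, -0.998, 0.002], [0.005, -0.002, -1.0]]
wrist_force: [8.0, 5.5, -5.5]
finger_gap: 0.0251
```

arm_command(
  plan=[
    [[-0.06,0,0],[0,0,0]],
    [[-0.04,0,0],[0,0,0]],
    [[0,0,0],[0,0,0]],
  ],
)

```text
t: 42.53
ee_pos: [0.4604, 0.3647, 0.0415]
tcp_rot: [[0.998, 0.062, 0.005], [0.062, -0.998, 0.002], [0.005, -0.002, -1.0]]
wrist_force: [7.5, 5.0, -5.6]
finger_gap: 0.0251
```

```bash
python3 go.py .4585 .3645 .04 .06;python3 - <<'E'
from h import *
p=snap("wrist","w36.png")
E
```

```text
t=42.5 at [0.4604, 0.3647, 0.0415] yaw 0.062 zt [0.0052 0.0023] F [ 7.5  5.  -5.6] gap 0.0251
n=1 row: [-0.08,0.00,0.06] [0,0,0.02]  wide-arc only
```

View pics/w36.png

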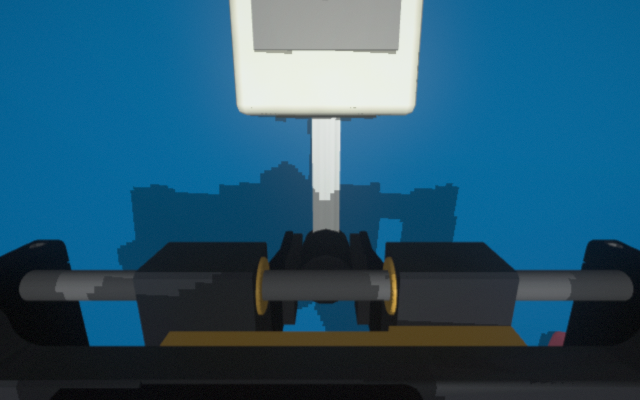

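arm_command(
  plan=[
    [[-0.05,0,0],[0,0,0]],
    [[-0.05,0,0],[0,0,0]],
    [[-0.04,0,0],[0,0,0]],
    [[0,0,0],[0,0,0]],
    [[0,0,0],[0,0,0]],
  ],
)

```text
t: 43.0
ee_pos: [0.4583, 0.3645, 0.0415]
tcp_rot: [[0.998, 0.061, 0.008], [0.061, -0.998, 0.003], [0.008, -0.002, -1.0]]
wrist_force: [12.1, 6.1, -9.6]
finger_gap: 0.025
```

arm_command(
  plan=[
    [[0,0,0],[0,0,0]],
    [[0,0,0],[0,0,0]],
    [[0,0,0],[0,0,0]],
    [[0,0,0],[0,0,0]],
    [[0,0,0],[0,0,0]],
  ],
)

```text
t: 43.42
ee_pos: [0.4583, 0.3645, 0.0415]
tcp_rot: [[0.998, 0.061, 0.007], [0.061, -0.998, 0.003], [0.008, -0.002, -1.0]]
wrist_force: [11.3, 6.6, -9.6]
finger_gap: 0.0251
```

arm_command(
  plan=[
    [[0,0,0],[0,0,0]],
    [[0,0,0],[0,0,0]],
    [[0,0,0],[0,0,0]],
    [[0,0,0],[0,0,0]],
    [[0,0,0],[0,0,0]],
  ],
)

```text
t: 43.83
ee_pos: [0.4583, 0.3645, 0.0415]
tcp_rot: [[0.998, 0.061, 0.007], [0.061, -0.998, 0.003], [0.008, -0.002, -1.0]]
wrist_force: [11.7, 6.6, -9.1]
finger_gap: 0.0252
```

arm_command(
  plan=[
    [[0.3,0,0],[0,0,0]],
    [[0.35,0,0],[0,0,0]],
    [[0.35,0,0],[0,0,0]],
    [[0.35,0,0],[0,0,0]],
    [[0.24,0,0],[0,0,0]],
  ],
)

```text
t: 44.25
ee_pos: [0.4965, 0.3668, 0.0414]
tcp_rot: [[0.998, 0.061, 0.003], [0.061, -0.998, 0.002], [0.003, -0.002, -1.0]]
wrist_force: [2.9, 5.1, -1.5]
finger_gap: 0.025
```

arm_command(
  plan=[
    [[0,0,0],[0,0,0]],
    [[0,0,0],[0,0,0]],
  ],
)

```text
t: 44.42
ee_pos: [0.4963, 0.3668, 0.0414]
tcp_rot: [[0.998, 0.061, 0.003], [0.061, -0.998, 0.002], [0.003, -0.002, -1.0]]
wrist_force: [4.2, 4.7, -2.3]
finger_gap: 0.0251
```

arm_command(
  plan=[
    [[0,0,0],[0,0,0]],
    [[0,0,0],[0,0,0]],
    [[0,0,0],[0,0,0]],
    [[0,0,0],[0,0,0]],
    [[0,0,0],[0,0,0]],
  ],
  gripper=0.3,
)

```text
t: 44.83
ee_pos: [0.4942, 0.3657, 0.0407]
tcp_rot: [[0.998, 0.062, -0.001], [0.062, -0.998, -0.001], [-0.001, 0.001, -1.0]]
wrist_force: [-0.3, -0.0, 0.5]
finger_gap: 0.0506
```

```bash
python3 go.py .498 .365 .04 .06;python3 - <<'E'
from h import *
p=snap("wrist","w37.png")
E
```

```text
t=44.8 at [0.4942, 0.3657, 0.0407] yaw 0.062 zt [-0.0007 -0.0007] F [-0.3 -0.   0.5] gap 0.0506
n=1 row: [0.15,0.04,0.03] [0,0,0.02]  wide-arc only
```

View pics/w37.png

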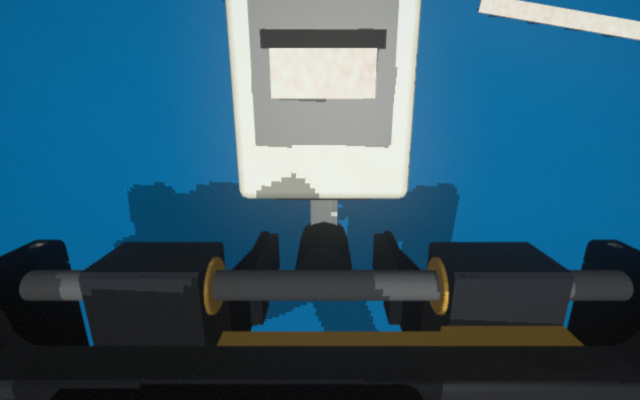

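Knob is released. Next I retract upwards and check everything.

arm_command(
  plan=[
    [[0,0,-0.5],[0,0,0]],
    [[0,0,-0.9],[0,0,0]],
    [[0,0,-1],[0,0,0]],
    [[-0.3,0,-1],[0,0,0]],
    [[-0.6,0,-0.8],[0,0,0]],
  ],
)

```text
t: 45.3
ee_pos: [0.4738, 0.365, 0.1494]
tcp_rot: [[0.998, 0.061, 0.003], [0.061, -0.998, 0.002], [0.003, -0.001, -1.0]]
wrist_force: [0.2, 0.8, 0.8]
finger_gap: 0.061
```

arm_command(
  plan=[
    [[-0.8,0,-0.6],[0,0,0]],
    [[-0.8,0,-0.6],[0,0,0]],
    [[-0.5,0,-0.4],[0,0,0]],
    [[0,0,0],[0,0,0]],
    [[0,0,0],[0,0,0]],
  ],
)

```text
t: 45.72
ee_pos: [0.42, 0.3619, 0.1876]
tcp_rot: [[0.998, 0.062, 0.003], [0.062, -0.998, 0.001], [0.003, -0.001, -1.0]]
wrist_force: [0.3, -0.7, -0.1]
finger_gap: 0.0609
```

```bash
python3 - <<'E'
from h import *
p=snap("wrist","w38.png")
p=snap("top","t38.png");crop(p,205,95,365,175,5,"t39.png");crop(p,330,100,490,200,5,"t40.png");crop(p,150,95,310,215,5,"t41.png")
print(r.read_state()['t'],r.read_state()['ee_pos'],r.read_state()['wrist_force'])
E
```

```text
45.8167 [0.42005789 0.3613258  0.18587107] [ 0.28946506  0.43164081 -0.13639379]
```

View pics/w38.png

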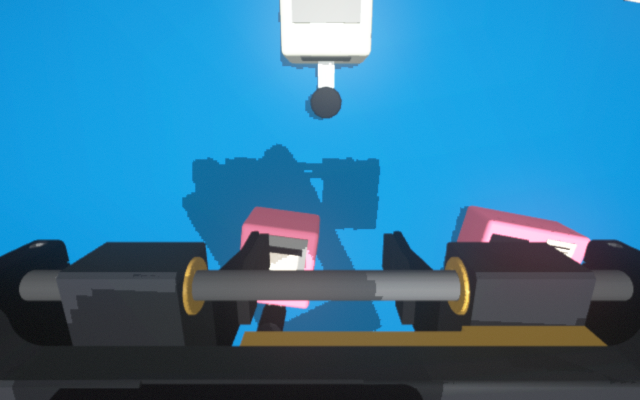

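View pics/t39.png

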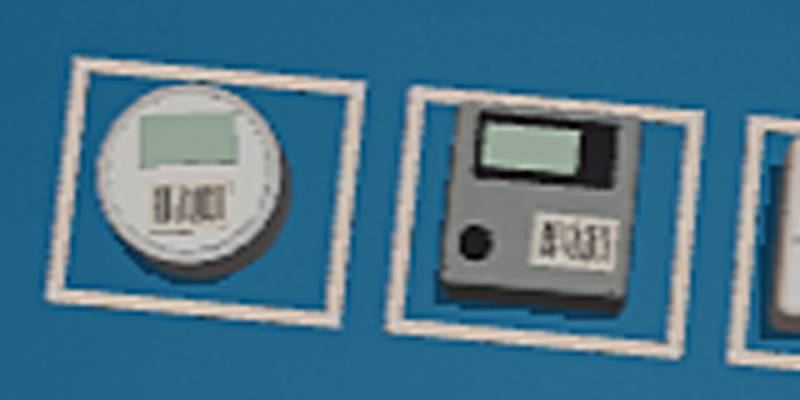

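View pics/t40.png

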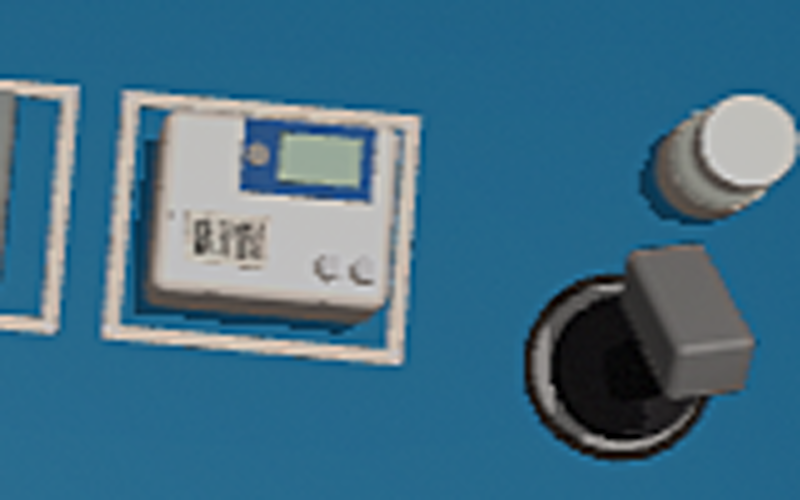

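View pics/t41.png

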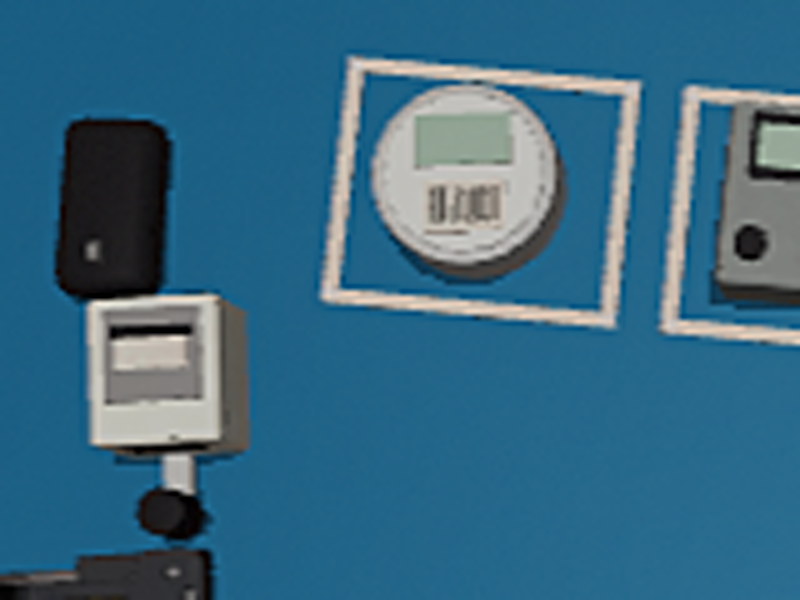

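```bash
python3 - <<'E'
from h import *
p=snap("top");crop(p,430,150,480,195,14,"t42.png")
cv2.imwrite("pics/t42.png",cv2.convertScaleAbs(cv2.imread("pics/t42.png"),alpha=1.7,beta=30))
E
```

```text
(no output)
```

View pics/t42.png

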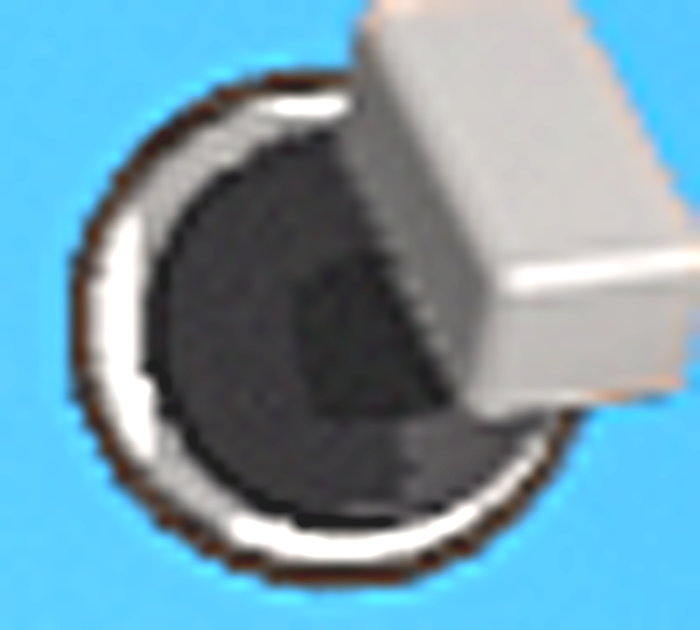

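```bash
python3 - <<'E'
from h import *
p=snap("top")
z=lambda pts,h:ray(p,[(430+(a+.5)/14-.5,150+(b+.5)/14-.5) for a,b in pts],h)
def circ(W):
    W=W[:,:2];A=np.c_[2*W,np.ones(len(W))];q=np.linalg.lstsq(A,(W**2).sum(1),rcond=None)[0]
    return np.round([*q[:2],np.sqrt(q[2]+q[:2]@q[:2])],4)
print("pad",circ(z([(72,325),(320,70),(330,588),(130,165),(125,490),(575,425),(480,552),(200,105)],.002)))
print("foot top",circ(z([(148,325),(330,130),(370,525),(190,200),(200,450),(270,505),(460,505),(245,155)],.014)))
E
```

```text
pad [ 0.5686 -0.3653  0.051 ]
foot top [ 0.5678 -0.3659  0.0392]
```

```bash
python3 -c "
from cell import workorder
print(workorder.job_done())"
```

```text
the job is handed in; nothing more can be done
None
```

The job was carried out in the order asked and handed in at about 46 s; handing in reported no verdict.

- **Instruments:** all three were there. Pump, tester and gauge were pushed flat into the right, middle and left bays. The tester was later found knocked about 3 cm out, so I pulled it back before taking the scanner.
- **Final positions:** the last top pictures show no change since these measurements.
  - Tester: within 1 mm of its bay centre.
  - Gauge: within about 3 mm.
  - Pump: within 1 mm by the wrist camera, but about 3 to 4 mm off by the top camera; I left it.
  - Pump and tester square to about 0.01 rad (the gauge's yaw does not matter).
- **Label readings:** pump, then tester, then gauge, each about 14 cm from the window. The computed line of sight passed within 3 mm of each label's middle, and each was held still for about 1.5 s. There is no direct readout that a label was read.
- **Scanner:** standing upright, within 1 mm of the pad's middle by the top camera. An earlier wrist picture suggested about 2.5 mm.
- **Dispenser:** the knob was pulled until the force jumped at the stop, about 40 mm out, and held for over 0.8 s. I guided it back and released it. The last picture shows it where it started, so it looks fully home.

The mouse and jar were not touched and look unmoved. At hand-in the gripper was clear of everything.

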